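# Unhook the tweezer case from the barbed grid hook

### The job

The stainless tweezer case hangs from the barbed hook on the wire grid. Take it down by lifting it, tipping its front up and drawing it back over the barb without forcing it against the hook or the grid, then set it down gently, flat on its base inside the shallow wooden tray, and let go. Keep the case right way up, do not drop it, and leave the other things where they are.

Things in the scene. Friction and masses are not known exactly. Their poses are not given: they have to be found in the camera images.
- grid: wire grid panel, fixed: black wires 4 mm thick every 50 mm; 200 wide (its y), 233 high, on two flat feet 110 long (x), 6 high, at y = -80 and +80 mm. Origin on the surface under the middle of the panel; z up; front faces its -x. Upright wires lie in the plane x = 0, their fronts at x = -2 mm. It carries the barbed hook
- hook_root (a point): where the axis of the barbed steel hook leaves the panel's plane, mid-panel, 180 mm up; axes as the grid's. Rod 7 mm thick: axis 9 mm straight out (-x), then 42 mm up and out at 45 degrees to a round tip. From the tip's axis end a barb 5 mm square runs 11 mm level back towards the panel and ends square: its axis ends 27.5 mm out, 29.5 mm above this point
- hook_tip_square (a point): fixed to the grid: where the tip's axis end would be with the hook square to the panel, 38.5 mm out and 29.5 mm above the root. The real hook is loose on its cross wire and was left rocked about the root by up to 0.25 rad up or down (tip to 10 mm higher or lower, and the slope with it); this is not reported, so feel for it. It stays so, but 8 N or more would pull it off the wire
- case_center (a point): middle of the open stainless tweezer case, half-way up: 120 long (x), 56 wide (y), 40 high, walls 3 mm, front wall at x = -60 mm; z up, nose sagging 0 to 4 degrees as it hangs. Back plate 4 mm thick, 56 wide, 84 high over the underside, back face at x = +60 mm. Mass 0.07 to 0.14 kg; tweezers fastened inside. Gripped across its sides 80 to 100 mm ahead of the back face, a gripper clears the hook
- case_slot (a point): centre of the plate's slot, on the back face, 60 mm above the underside; axes as the case's. Slot 17 high, 16 wide; 15.5 mm of plate above it. It hangs by its top edge on the hook's straight part. Drawn out so, it is caught under the barb. With its bottom edge lightly up on the rod's underside and the front tipped up 35 to 45 degrees it clears the barb by 1.5 to 3 mm; under 20 degrees it jams
- tray: shallow light wooden tray, fixed, 190 (x) by 160 (y), 15 high, walls and floor 5 mm; origin under its centre, z up; left or right of the grid
- bowl: white ceramic bowl, 130 across, 50 high, origin under its centre; leave alone
- organiser: white plastic pill organiser with seven clear hinged lids, 34 by 160 (y), 25 high (one lid stands open, 55), origin under its centre; leave alone
- magnifier: glass magnifying lens in a steel rim 78 across with a black handle, lying flat, 178 long (x), 10 high; lens centre at x = +55 mm; leave alone
- clip: small steel spring clip, 32 wide, 45 long, 18 high, lying flat; leave alone
- vial: amber glass jar with white cap, 44 across, 85 high, origin under its centre; leave alone
- mug: white mug, 78 across, 90 high, origin under its centre; leave alone
- case: the whole case; origin under the middle of its box, axes as for its centre. It hangs snugly: a grip that closes off centre pushes it sideways and wedges it against hook and wires

How it is judged:
By the outcome, as a careful person would: the job done as asked, in the order asked, and still so for the second after the job is handed in, with the robot touching nothing.
It also fails if it takes over 72 s, if anything falls off the work surface, if the arm or the gripper's body presses on something with over 40 N, if the wrist force passes 120 N, or if a joint passes its speed limit or range.

### The arm

A 6-joint arm with a two-finger parallel gripper is mounted at the origin on the work surface. World frame = base frame: x ahead of the robot, y to its left, z up, the work surface at z = 0. Lengths are in m, angles in rad, forces in N, time in s.
With the tool pointing down it reaches from about 0.35 to 0.775 m from the base axis. Payload 5.5 kg.
Tool frame: the origin (TCP) lies between the finger pads; the fingertips stand 19 mm ahead of it and the grasp point (between the pads) is the TCP (env.tcp_to_tips is the distance from the TCP to the fingertips, in m); z points along the fingers, y is the direction in which the jaws open and shut (so a half turn about z gives the same grasp; the last joint's range is limited). The gripper opens to 85 mm and grips with 20 to 120 N. Pads are 22 mm wide; open, the fingers measure 114 mm over their backs; the gripper's body (76 mm by 85 mm) begins 54 mm behind the grasp point. The pads swing forward as they close: fully open they stand 13 mm farther back than shut.
Start: joints at [1.11, 0.313, 0.046, 1.304, 0, 1.431], TCP at [0.181, 0.546, 0.25] pointing down, gripper open.
Joint ranges: [-2.76, 2.76], [-0.86, 1.69], [-1.03, 1.26], [-2.2, 2.34], [-1.47, 1.5], [-3.14, 3.14]. Speed limits (rad/s): [2.57, 2.57, 3.14, 3.14, 3.14, 3.14].

### API

Orientations are given as a unit quaternion [w, x, y, z].
In Python, from workcell import env, eyes, job gives the robot as it stands. The module is installed in compiled form; this text tells all that it offers.
- The arm moves only by the tool move_arm, never from a script. Its argument "commands" is a list of rows, each a list of 3 entries, a list of its own where there are three numbers: the shift along the world's x, y, z as a fraction of full scale, then the turn, a rotation vector about the world's x, y, z as a fraction of full scale, then the gripper command: -1 is shut, 1 is fully open, values between are in proportion. In form: [[[x, y, z], [wx, wy, wz], gripper], ...]. A call has 1 to 5 rows; each row shifts and turns the commanded pose from where the row before left it; what a row does not reach is not made up. Full scale, the value 1, is 0.04 m for a shift and 8 degrees for a turn. A row lasts 1/10 s, in which the tool goes at most 50 mm and 8.59 degrees, less where a joint would pass 70% of its speed; a pose out of reach is approached as far as the arm can. A call with a number of a shift or a turn outside -1 to 1 is refused whole. A call with a gripper value outside its range is refused whole. The fingers move at their own pace and stop on an object; "newtons" is the grip in N (left out, the last holds). Time passes only in rows, so rows that do not move let the fingers close. It gives the time, the measured TCP pose, the force and the opening at its end, in the units of the state.
- env.get_state(): the state, without advancing time (a new reading comes with each control period).
- eyes.read_camera(name): name is "side" or "top"; returns a dict with "frame" (480x640x3 uint8, red, green, blue), "mtx" (3x3 intrinsics, pixels), "k1" (the pictures are not rectified: a ray, as slopes to the right and down, at radius r is drawn at 1 + k1 r^2 times it, then the intrinsics apply), "camera_from_world" (4x4, takes a point from world to camera coordinates). Camera axes: x right, y down, z forward; pixel columns grow to the right and rows downward; lengths in m; the calibration is good to about 2 mm. A picture is of the moment at which its call begins. There is no depth.
- job.hand_in(): hands the job in, once; it reports no verdict.
The state is a dict: "clock": time; "joint_pos": joint angles; "qvel": joint speeds; "tau": joint torques, N m; "tcp_pos": TCP position; "orientation": TCP orientation; "wrist_force": force on the tool from outside, world axes, zero at the start; "ft_torque": the same for the moment, N m; "finger_gap": finger opening in m.
Only numpy, scipy, OpenCV 4.12 (cv2) and the standard library are available. Lean on these libraries where they do the work, as an engineer would, in place of code of your own. Each camera call takes 0.05 s, during which the arm holds its last target.

## Working session

There is one attempt and no reset: what is moved stays moved. The work goes in short steps, Python scripts to look and compute and a tool call to move; the robot and the scene stay as the last step left them, time stands still between calls to the robot, and variables do not carry over. Pictures are saved under pics/ and viewed, and the job is handed in when it is done.

Besides the shell and the picture viewer there is one more tool, called in YAML: its name, and indented under it one key for each argument. move_arm: Moves the arm, as the interface text tells. Its arguments: {"type":"object","properties":{"commands":{"type":"array","items":{"type":"array"}},"newtons":{"type":"number"}},"required":["commands"]}

```bash
mkdir -p pics; cat > h.py <<'E'
import numpy as np, cv2
from workcell import env, eyes, job
def snap(tag):
    for n in ("side","top"):
        d=eyes.read_camera(n); cv2.imwrite(f"pics/{n}_{tag}.png",d["frame"][...,::-1])
        np.savez(f"pics/{n}_{tag}.npz",**d)
def load(n,tag): return np.load(f"pics/{n}_{tag}.npz")
def dist(d): return np.array([float(d["k1"]),0,0,0])
def proj(d,P):
    T=d["camera_from_world"];P=np.atleast_2d(P).astype(float)
    return cv2.projectPoints(P,cv2.Rodrigues(T[:3,:3])[0],T[:3,3],d["mtx"],dist(d))[0][:,0]
def ray(d,uv):
    p=cv2.undistortPoints(np.array([[uv]],float),d["mtx"],dist(d))[0,0]
    T=d["camera_from_world"];R=T[:3,:3]
    return -R.T@T[:3,3], R.T@np.array([p[0],p[1],1])
def onz(d,uv,z):
    o,v=ray(d,uv); return o+v*(z-o[2])/v[2]
def tri(d1,a,d2,b):
    o1,v1=ray(d1,a);o2,v2=ray(d2,b)
    v1/=np.linalg.norm(v1);v2/=np.linalg.norm(v2)
    s=np.linalg.lstsq(np.c_[v1,-v2],o2-o1,rcond=None)[0]
    p=o1+s[0]*v1;q=o2+s[1]*v2
    return (p+q)/2,np.linalg.norm(p-q)
def crop(n,tag,x0,y0,x1,y1,k,out):
    im=cv2.imread(f"pics/{n}_{tag}.png")[y0:y1,x0:x1]
    cv2.imwrite(f"pics/{out}.png",cv2.resize(im,None,fx=k,fy=k,interpolation=cv2.INTER_CUBIC))
E
python3 - <<'E'
from h import *
snap("a")
for n in("side","top"):
    d=load(n,"a");T=d["camera_from_world"];print(n,-T[:3,:3].T@T[:3,3],T[:3,:3].round(2).tolist(),d["mtx"].tolist(),d["k1"])
print(env.get_state())
E
```

```text
side [0.37574463 0.6199839  0.85471457] [[-0.97, -0.24, 0.01], [-0.18, 0.7, -0.69], [0.16, -0.67, -0.73]] [[468.625094339796, 0.0, 321.67075893195573], [0.0, 468.625094339796, 238.8146160233748], [0.0, 0.0, 1.0]] -0.08669979812584064
top [0.39030019 0.00289863 1.06954267] [[-0.01, -1.0, 0.01], [-0.98, 0.01, -0.19], [0.19, -0.01, -0.98]] [[438.9141988981051, 0.0, 315.90573563248375], [0.0, 438.9141988981051, 232.93381009153754], [0.0, 0.0, 1.0]] 0.030537870394335108
{'clock': 0.1, 'joint_pos': array([1.11039918e+00, 3.13948989e-01, 4.51021205e-02, 1.30362025e+00,
       5.06591717e-05, 1.43119785e+00]), 'qvel': array([ 9.45500729e-04, -7.40560649e-04,  3.61320506e-03, -5.20225253e-05,
       -1.20970035e-03,  1.29008370e-03]), 'tau': array([ 3.89879904e-03, -4.81724596e+01,  2.99244350e+01,  1.27308423e-02,
       -1.34808629e-04, -1.59985143e-05]), 'tcp_pos': array([0.18111522, 0.54528225, 0.24948845]), 'orientation': array([-2.71073176e-04,  1.59712389e-01,  9.87163236e-01, -7.90600243e-04]), 'wrist_force': array([ 0.25894505, -0.97103086, -0.09200326]), 'ft_torque': array([-0.02625907, -0.05379602, -0.00209417]), 'finger_gap': 0.08536085966816839}
```

View pics/side_a.png

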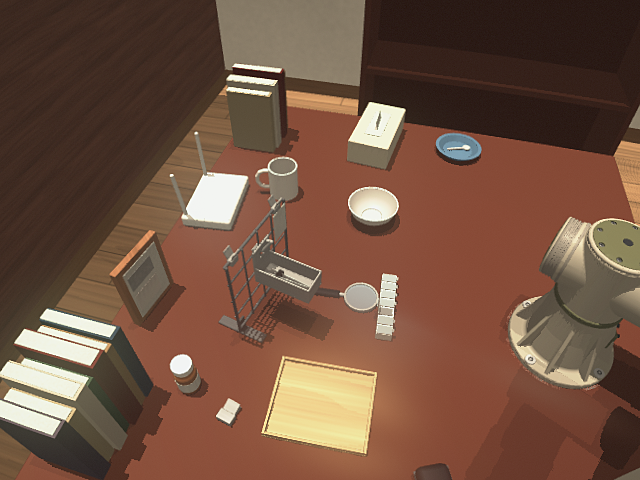

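View pics/top_a.png

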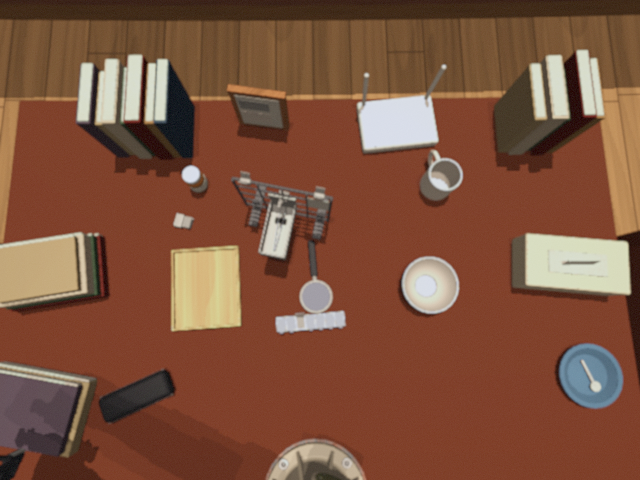

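The side view shows the case at about (290,272) on the grid, with the tray at (320,405). In the top view the case is at about (278,230) and the tray at (206,288). I'll enlarge both.

```bash
python3 - <<'E'
from h import *
crop("side","a",210,190,350,350,5,"c1")
crop("top","a",225,165,345,265,6,"c2")
E
cd pics; python3 -c "
import cv2
a=cv2.imread('c1.png');print(a.shape);b=cv2.imread('c2.png');print(b.shape)
cv2.imwrite('c1.png',a[:600])"
cd ..;python3 - <<'E'
from h import *
crop("side","a",210,195,350,315,5,"c1")
crop("side","a",210,270,350,350,5,"c1b")
E
```

```text
(800, 700, 3)
(600, 720, 3)
```

View pics/c1.png

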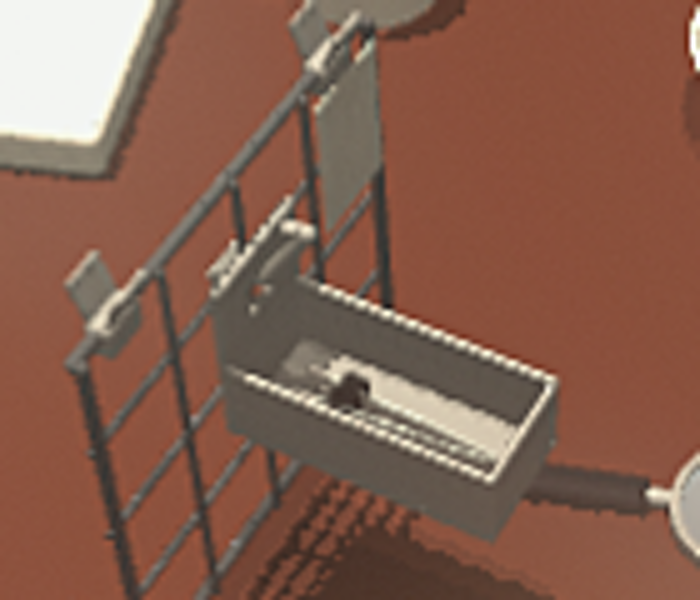

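View pics/c2.png

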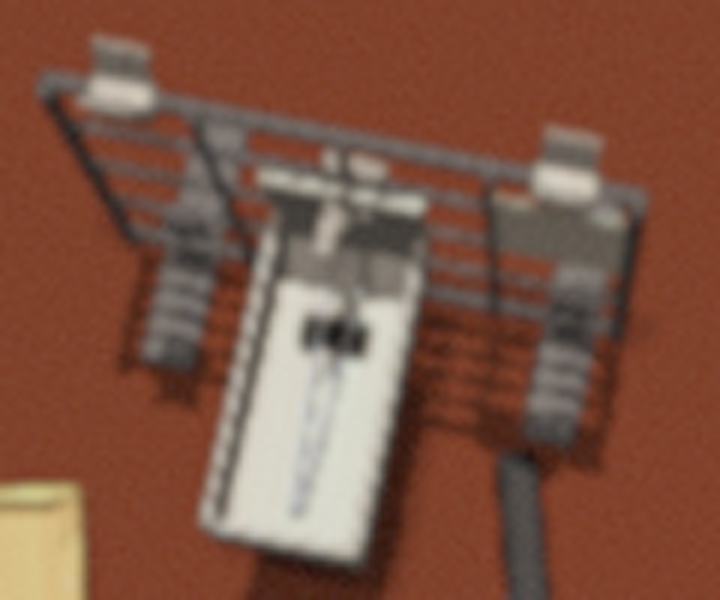

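View pics/c1b.png

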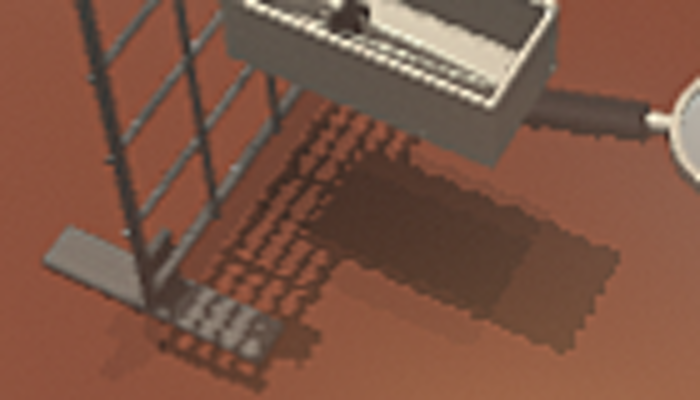

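```bash
cat > fit.py <<'E'
from h import *
from scipy.optimize import least_squares
S=load("side","a");T=load("top","a")
s=lambda c:np.array([210,195])+(np.array(c)+.5)/5-.5
sb=lambda c:np.array([210,270])+(np.array(c)+.5)/5-.5
t=lambda c:np.array([225,165])+(np.array(c)+.5)/6-.5
# grid: top corners at local (0,+-100,233)  
G=[((0,100,231),S,s((75,365))),((0,-100,231),S,s((370,30))),((0,100,231),T,t((48,85))),((0,-100,231),T,t((640,195)))]
C=[((-60,28,40),S,s((490,478))),((-60,-28,40),S,s((553,380))),((-60,28,0),S,s((492,540))),
((-60,28,40),T,t((205,525))),((-60,-28,40),T,t((362,560))),((60,28,84),T,t((262,173))),((60,-28,84),T,t((425,203))),((60,28,84),S,s((215,287))),((60,-28,84),S,s((290,200)))]
print([ (tri(S,a,T,b)[0].round(4),tri(S,a,T,b)[1].round(4)) for a,b in [(G[0][2],G[2][2]),(G[1][2],G[3][2]),(C[0][2],C[3][2]),(C[1][2],C[4][2]),(C[7][2],C[5][2]),(C[8][2],C[6][2])]])
def Rz(a): return np.array([[np.cos(a),-np.sin(a),0],[np.sin(a),np.cos(a),0],[0,0,1]])
def Ry(a): return np.array([[np.cos(a),0,np.sin(a)],[0,1,0],[-np.sin(a),0,np.cos(a)]])
def res(p,L,f): return np.concatenate([proj(d,f(p)(np.array(P)/1000.))[0]-uv for P,d,uv in L])
fg=lambda p:(lambda P:Rz(p[2])@P+[p[0],p[1],0])
r=least_squares(res,[.63,.07,-.1],args=(G,fg));g=r.x;print("grid",g,r.fun.round(1))
fc=lambda p:(lambda P:Rz(p[3])@Ry(p[4])@P+p[:3])
r=least_squares(res,[.55,.07,.15,-.1,0],args=(C,fc));c=r.x;print("case",c,np.rad2deg(c[3:]),r.fun.round(1))
gc=Rz(g[2]).T@(c[:3]-[g[0],g[1],0]);print("case in grid",gc, "yaw rel",c[3]-g[2])
print("slot in grid",Rz(g[2]).T@(fc(c)(np.array([.06,0,.06]))-[g[0],g[1],0]))
E
python3 fit.py
```

```text
[(array([0.6603, 0.1572, 0.2303]), np.float64(0.0002)), (array([ 0.6181, -0.0387,  0.2259]), np.float64(0.0071)), (array([0.5241, 0.113 , 0.1541]), np.float64(0.0009)), (array([0.5126, 0.0583, 0.1503]), np.float64(0.003)), (array([0.6367, 0.0889, 0.2035]), np.float64(0.0006)), (array([0.6268, 0.0337, 0.1973]), np.float64(0.0015))]
grid [ 0.63843621  0.06019495 -0.21896059] [-0.   0.  -1.4 -1.9 -0.4 -0.1 -0.3  1.8]
case [ 0.57779988  0.07266487  0.11428676 -0.20951661 -0.04514771] [-12.0044176   -2.58677347] [ 0.7  1.   1.3 -0.2 -0.3  0.7  0.2  0.4  0.  -0.3  0.4 -0.4  0.  -0.1
 -0.9  0.5 -0.5 -1.4]
case in grid [-0.06189722 -0.00099895  0.11428676] yaw rel 0.00944397483031742
slot in grid [-0.00466885 -0.00045847  0.17693357]
```

```bash
cat > hk.py <<'E'
from h import *
import sys
g=[0.6384,0.0602,-0.213]
def hookpts(phi,dx=0,dz=0):
    # (out,up) rel root
    P=np.array([[0,0],[9,0],[38.5,29.5],[27.5,29.5]])/1000.
    c,s=np.cos(phi),np.sin(phi)
    P=np.c_[P[:,0]*c-P[:,1]*s, P[:,0]*s+P[:,1]*c]
    ca,sa=np.cos(g[2]),np.sin(g[2])
    x=-P[:,0]+dx
    return np.c_[g[0]+ca*x,g[1]+sa*x,.18+P[:,1]+dz]
if __name__=="__main__":
  for n,(x0,y0,x1,y1,k) in dict(side=(240,220,290,260,14),top=(255,180,315,225,12)).items():
    d=load(n,"a"); im=cv2.imread(f"pics/{n}_a.png")[y0:y1,x0:x1]
    im=cv2.resize(im,None,fx=k,fy=k,interpolation=cv2.INTER_CUBIC); im0=im.copy()
    for phi,col in((-.25,(255,0,0)),(0,(0,255,0)),(.25,(0,0,255))):
        uv=proj(d,hookpts(phi)); q=((uv-[x0,y0]+.5)*k-.5).round().astype(int)
        cv2.polylines(im,[q[:,None]],False,col,1)
    cv2.imwrite(f"pics/hk_{n}.png",im);cv2.imwrite(f"pics/hk0_{n}.png",im0)
E
python3 hk.py; python3 -c "
import cv2,numpy as np
a=cv2.imread('pics/hk_side.png');print(a.shape);print(cv2.imread('pics/hk_top.png').shape)"
```

```text
(560, 700, 3)
(540, 720, 3)
```

View pics/hk_side.png

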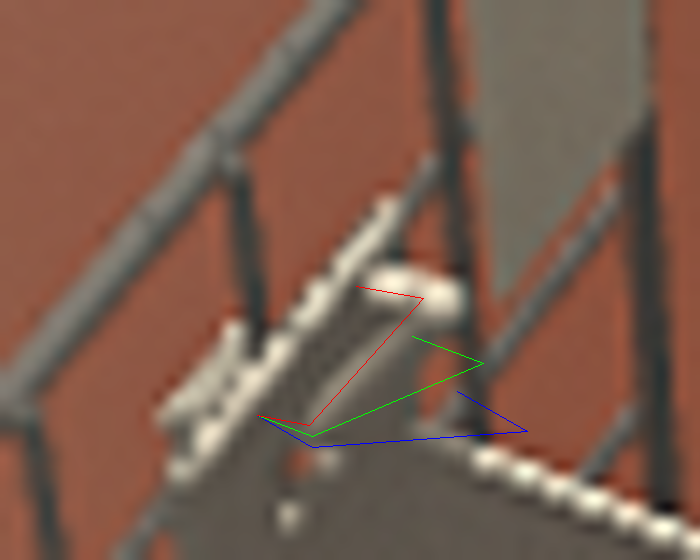

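View pics/hk_top.png

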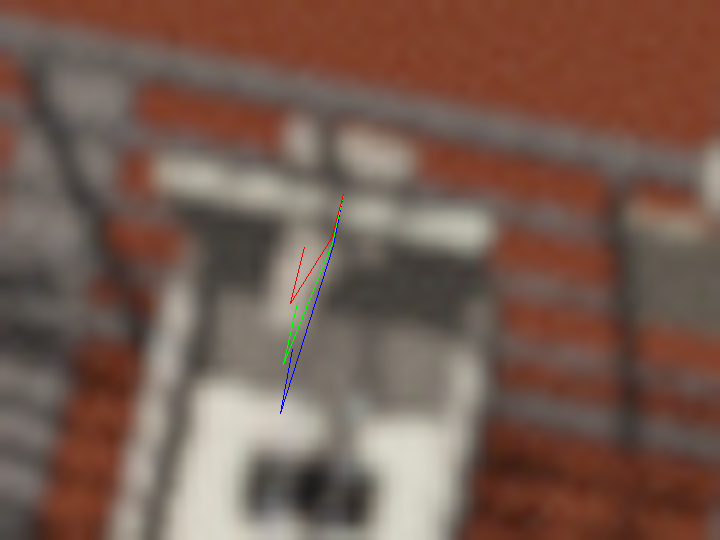

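View pics/hk0_side.png

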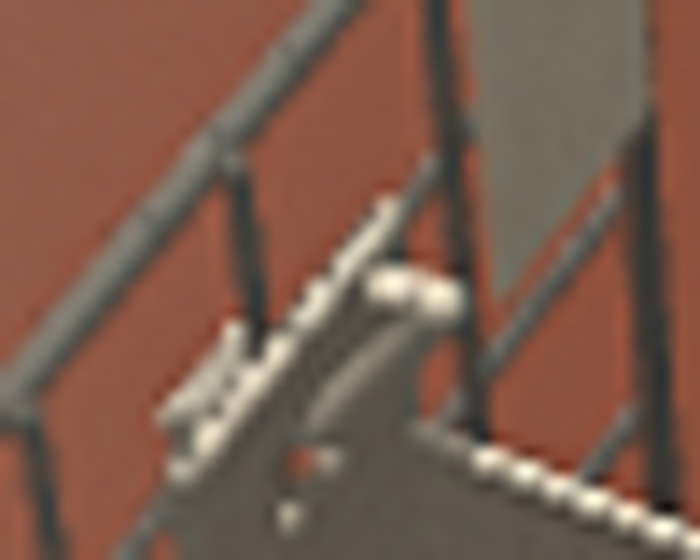

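```bash
python3 - <<'E'
from hk import *
from scipy.optimize import least_squares
S=load("side","a");T=load("top","a")
sp=lambda c:np.array([240,220])+(np.array(c)+.5)/14-.5
tp=lambda c:np.array([255,180])+(np.array(c)+.5)/12-.5
p,e=tri(S,sp((443,298)),T,tp((286,305)));print(p,e)
ca,sa=np.cos(g[2]),np.sin(g[2])
R=np.array([[ca,sa],[-sa,ca]]);print("grid fr",R@(p[:2]-g[:2]),p[2]-.18)
obs=[(2,S,sp((443,297))),(3,S,sp((366,282))),(1,S,sp((312,420))),(2,T,tp((286,305))),(3,T,tp((301,242)))]
def res(q):
    P=hookpts(q[0]); P=P+[q[1],q[2],0]
    return np.r_[np.concatenate([proj(d,P[i])[0]-uv for i,d,uv in obs]),np.array(q[1:])/.003]
r=least_squares(res,[.2,0,0]);print(r.x,r.fun.round(1))
for ph in(.1,.15,.2,.25):
    r=least_squares(lambda q:res([ph,*q]),[0,0]);print(ph,r.x,r.cost,r.fun.round(1))
E
cat > plan.py <<'E'
# clearance between hook and plate, 2D (out u, up z) rel root, mm; slot centre on back face (su,sz), tip th (front up)
import numpy as np
def seg(a,b,n): return np.linspace(a,b,n)
def hook(phi):
    c,s=np.cos(phi),np.sin(phi);M=np.array([[c,-s],[s,c]])
    pts=np.vstack([seg([0,0],[9,0],15),seg([9,0],[38.5,29.5],60)])
    bar=[]
    for z in (27,29.5,32): bar.append(seg([27.5,z],[38.5,z],20))
    return pts@M.T, np.vstack(bar+[seg([27.5,27],[27.5,32],9)])@M.T
def boxd(P,x0,x1,z0,z1):
    dx=np.maximum(np.maximum(x0-P[:,0],P[:,0]-x1),0);dz=np.maximum(np.maximum(z0-P[:,1],P[:,1]-z1),0)
    ins=np.minimum.reduce([P[:,0]-x0,x1-P[:,0],P[:,1]-z0,z1-P[:,1]])
    return np.where(ins>0,-ins,np.hypot(dx,dz))
def clear(phi,su,sz,th,H=None):
    R,B=H if H is not None else hook(phi)
    c,s=np.cos(th),np.sin(th)
    # case local: o = out from back face, h = up from slot centre. world: u=su+o*c-h*s ; z=sz+o*s+h*c
    def loc(P):
        d=P-[su,sz]; return np.c_[d[:,0]*c+d[:,1]*s,-d[:,0]*s+d[:,1]*c]
    r=loc(R);b=loc(B)
    up=min((boxd(r,0,4,8.5,24)-3.5).min(),boxd(b,0,4,8.5,24).min())
    lo=min((boxd(r,0,4,-60,-8.5)-3.5).min(),boxd(b,0,4,-60,-8.5).min(),(boxd(r,0,120,-60,-20)-3.5).min(),boxd(b,0,120,-60,-20).min())
    # panel: min u over top corner and bottom
    pan=min(su-24*s,su+60*s)
    return up,lo,pan
E
python3 - <<'E'
from plan import *
for phi in(-.25,-.1,0,.1,.15,.2,.25):
  H=hook(phi)
  for th in (30,35,40,45,50,55):
    # for slot following: for each su maximise min(up,lo) over sz
    w=[]
    for su in np.arange(14,45,1.):
        best=max((min(clear(phi,su,sz,np.deg2rad(th),H)[:2]),sz) for sz in np.arange(-10,60,.5))
        w.append(best[0])
    print(phi,th,round(min(w),2),14+int(np.argmin(w)))
E
```

```text
[0.60726179 0.06690111 0.21942744] 0.0023134315733196395
grid fr [-3.18510888e-02 -3.27264820e-05] 0.03942743500521756
[ 0.24452377 -0.00053364 -0.00030486] [-1.   0.1 -0.3  0.3  0.1  0.3  0.4  0.2  0.4  0.8 -0.2 -0.1]
0.1 [ 0.00396542 -0.0022033 ] 6.878280518564666 [-0.4  1.6  0.1  1.1 -1.6 -0.3  1.   1.1  1.   1.3  1.3 -0.7]
0.15 [ 0.00244443 -0.00153809] 3.6003560315012493 [-0.6  1.1 -0.   0.8 -1.  -0.1  0.8  0.8  0.8  1.1  0.8 -0.5]
0.2 [ 0.00088466 -0.0008813 ] 1.694962661970383 [-0.8  0.5 -0.2  0.5 -0.4  0.1  0.6  0.5  0.6  0.9  0.3 -0.3]
0.25 [-0.00070984 -0.00023457] 1.161083236813203 [-1.   0.1 -0.3  0.2  0.2  0.3  0.4  0.2  0.4  0.7 -0.2 -0.1]
-0.25 30 4.23 30
-0.25 35 4.62 25
-0.25 40 4.38 16
-0.25 45 4.1 14
-0.25 50 7.81 14
-0.25 55 12.08 14
-0.1 30 2.88 29
-0.1 35 4.65 15
-0.1 40 4.8 22
-0.1 45 4.57 18
-0.1 50 5.02 14
-0.1 55 8.71 14
0 30 1.93 27
0 35 3.47 26
0 40 4.62 14
0 45 5.0 14
0 50 4.62 14
0 55 7.02 14
0.1 30 1.44 25
0.1 35 2.92 24
0.1 40 4.34 19
0.1 45 4.62 18
0.1 50 4.85 17
0.1 55 5.79 14
0.15 30 1.02 24
0.15 35 2.61 23
0.15 40 4.05 22
0.15 45 4.47 14
0.15 50 4.75 16
0.15 55 5.36 14
0.2 30 0.63 23
0.2 35 2.22 22
0.2 40 3.68 22
0.2 45 4.33 14
0.2 50 4.71 17
0.2 55 5.04 14
0.25 30 0.66 22
0.25 35 1.73 21
0.25 40 3.33 20
0.25 45 4.13 15
0.25 50 4.44 14
0.25 55 4.84 14
```

```bash
cat > path.py <<'E'
from plan import *
import heapq
U=np.arange(3,62,1.);Z=np.arange(-8,62,1.);TH=np.arange(-4,53,4.)
def field(phis):
    F=np.full((len(U),len(Z),len(TH)),1e9)
    for phi in phis:
        H=hook(phi)
        for i,u in enumerate(U):
            for j,z in enumerate(Z):
                for k,t in enumerate(TH):
                    a,b,p=clear(phi,u,z,np.deg2rad(t),H); F[i,j,k]=min(F[i,j,k],a,b,p-3)
    return F
def widest(F,s,goal):
    best={s:F[s]};prev={};q=[(-F[s],0,s)];cost={s:0}
    done=set()
    while q:
        w,c,n=heapq.heappop(q)
        if n in done: continue
        done.add(n)
        if goal(n):
            path=[n]
            while n in prev:n=prev[n];path.append(n)
            return -w,path[::-1]
        for d in [(1,0,0),(-1,0,0),(0,1,0),(0,-1,0),(0,0,1),(0,0,-1),(1,1,0),(0,1,1),(1,0,1),(1,1,1)]:
            m=tuple(np.add(n,d))
            if any(x<0 or x>=l for x,l in zip(m,F.shape)) or m in done: continue
            v=min(-w,F[m])
            if m not in best or v>best[m] or (v==best[m] and c+1<cost[m]):
                best[m]=v;cost[m]=c+1;prev[m]=n;heapq.heappush(q,(-v,c+1,m))
if __name__=="__main__":
    for phis in ([.25],[.2],[.18,.25]):
        F=field(phis)
        s=(2,5,1) # u=5,z=-3,th=0
        w,p=widest(F,s,lambda n:U[n[0]]>=58)
        print(phis,"start",F[s],"bottleneck",w)
        # bottleneck after leaving start: 
        # start from lifted
        k=(6,8,2)
        j=max(range(len(Z)),key=lambda j:F[4,j,1] if Z[j]<8 else -9)
        s=(4,j,1);w,p=widest(F,s,lambda n:U[n[0]]>=58);print("from",U[4],Z[j],F[s],"->",w)
        print([(U[a],Z[b],TH[c],round(F[a,b,c],1)) for a,b,c in p][::4])
        for tm in (36,40,44,48):
            kk=list(TH).index(tm);G=F.copy();G[:,:,kk+1:]=-99
            print(tm,widest(G,s,lambda n:U[n[0]]>=58)[0])
E
time python3 path.py
```

```text
[0.25] start -2.064754137081839 bottleneck -2.064754137081839
from 7.0 6.0 0.6625332163458166 -> 0.6625332163458166
[(np.float64(7.0), np.float64(6.0), np.float64(0.0), np.float64(0.7)), (np.float64(10.0), np.float64(7.0), np.float64(12.0), np.float64(0.7)), (np.float64(12.0), np.float64(11.0), np.float64(16.0), np.float64(1.0)), (np.float64(14.0), np.float64(15.0), np.float64(16.0), np.float64(0.7)), (np.float64(17.0), np.float64(19.0), np.float64(16.0), np.float64(1.2)), (np.float64(18.0), np.float64(23.0), np.float64(24.0), np.float64(0.8)), (np.float64(20.0), np.float64(27.0), np.float64(36.0), np.float64(0.9)), (np.float64(23.0), np.float64(31.0), np.float64(48.0), np.float64(0.8)), (np.float64(27.0), np.float64(34.0), np.float64(48.0), np.float64(1.3)), (np.float64(31.0), np.float64(35.0), np.float64(48.0), np.float64(1.3)), (np.float64(35.0), np.float64(37.0), np.float64(48.0), np.float64(1.3)), (np.float64(39.0), np.float64(37.0), np.float64(48.0), np.float64(1.8)), (np.float64(43.0), np.float64(37.0), np.float64(48.0), np.float64(4.4)), (np.float64(47.0), np.float64(37.0), n
[... 2365 characters left out ...]
np.float64(34.0), np.float64(52.0), np.float64(0.7)), (np.float64(32.0), np.float64(35.0), np.float64(52.0), np.float64(0.7)), (np.float64(36.0), np.float64(37.0), np.float64(52.0), np.float64(0.7)), (np.float64(40.0), np.float64(37.0), np.float64(52.0), np.float64(1.8)), (np.float64(44.0), np.float64(37.0), np.float64(52.0), np.float64(4.2)), (np.float64(48.0), np.float64(37.0), np.float64(52.0), np.float64(6.7)), (np.float64(52.0), np.float64(37.0), np.float64(52.0), np.float64(9.2)), (np.float64(56.0), np.float64(37.0), np.float64(52.0), np.float64(11.6))]
36 -0.5496104761035756
40 -0.351032236137895
44 -0.10933265682040094
48 0.02628228755695794
real	2m30.677s
user	2m18.826s
sys	0m0.195s
```

```bash
cat > k.py <<'E'
from h import *
from scipy.spatial.transform import Rotation as R
YAW=-.2125
ycase=np.array([-np.sin(YAW),np.cos(YAW),0]); f=np.array([np.cos(YAW),np.sin(YAW),0])
def tool(tilt): # tilt deg: tool leaned back (fingers pointing toward panel)
    z=np.array([0,0,-1])*np.cos(np.deg2rad(tilt))+f*np.sin(np.deg2rad(tilt))
    return R.from_matrix(np.c_[np.cross(ycase,z),ycase,z])
def cur():
    s=env.get_state();q=s["orientation"];return s,np.array(s["tcp_pos"]),R.from_quat([q[1],q[2],q[3],q[0]])
def delta(p,r):
    s,P,Q=cur(); d=np.array(p)-P; w=(r*Q.inv()).as_rotvec(degrees=True)
    print("shift/40mm",(d/.04).round(3),"turn/8deg",(w/8).round(3)," rows:",max(np.abs(d).max()/.04,np.abs(w).max()/8).round(1))
c=np.array([0.5778,0.0727,0.1143])
def casept(x,y,z,pitch=-.045): # mm local
    Rc=R.from_euler('z',YAW)*R.from_euler('y',pitch)
    return c+Rc.apply(np.array([x,y,z])/1000.)
E
python3 - <<'E'
from k import *
G=casept(-27,0,23);print("grasp",G)
t=tool(35);pre=G-.1*t.as_matrix()[:,2];print("pre",pre);delta(pre,t)
crop("side","a",255,345,385,460,6,"t1");crop("top","a",160,235,250,340,5,"t2")
print(c[:2])
E
```

```text
grasp [0.55042266 0.07860686 0.13606213]
pre [0.49435518 0.09070384 0.21797733]
shift/40mm [  7.831 -11.364  -0.788] turn/8deg [-1.143 -4.227  0.755]  rows: 11.4
[0.5778 0.0727]
```

View pics/t2.png

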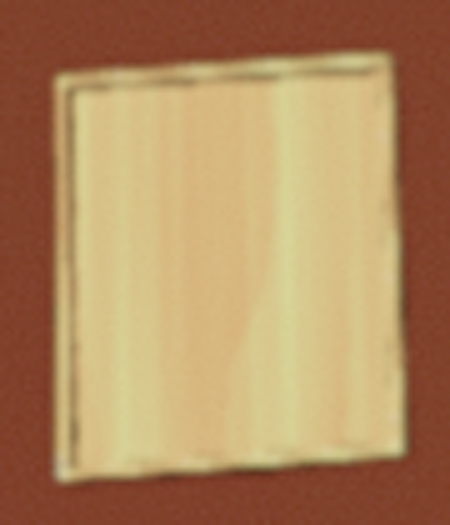

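View pics/t1.png

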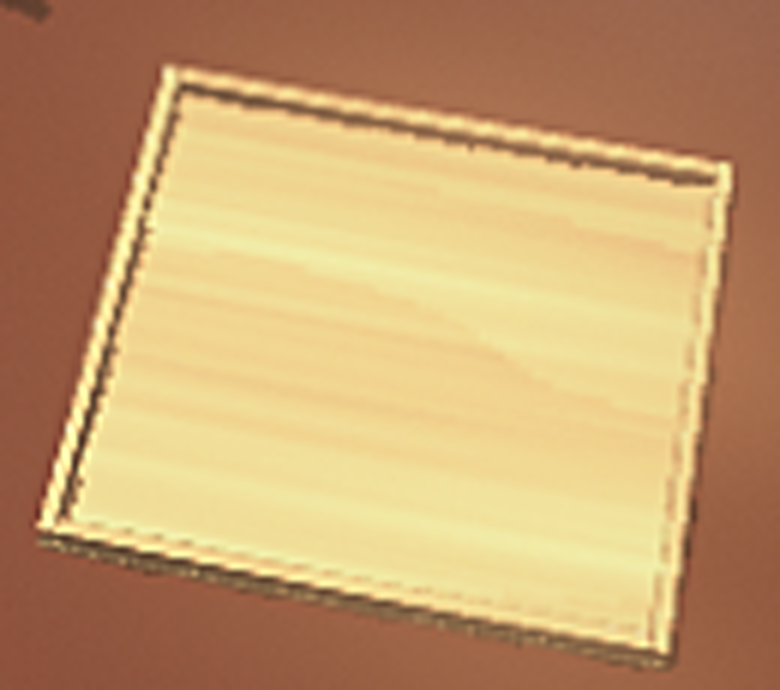

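move_arm:
  commands:
    - [[0.65,-0.947,0.5],[-0.095,-0.352,0.063],1]
    - [[0.65,-0.947,0.5],[-0.095,-0.352,0.063],1]
    - [[0.65,-0.947,0.5],[-0.095,-0.352,0.063],1]
    - [[0.65,-0.947,0.5],[-0.095,-0.352,0.063],1]
    - [[0.65,-0.947,0],[-0.095,-0.352,0.063],1]
  newtons: 30

```text
clock: 0.6
tcp_pos: [0.3126, 0.3559, 0.3328]
orientation: [0.129, 0.137, 0.982, -0.012]
wrist_force: [1.2, 0.8, -0.6]
finger_gap: 0.0853
```

move_arm:
  commands:
    - [[0.65,-0.947,0],[-0.095,-0.352,0.063],1]
    - [[0.65,-0.947,0],[-0.095,-0.352,0.063],1]
    - [[0.65,-0.947,0],[-0.095,-0.352,0.063],1]
    - [[0.65,-0.947,0],[-0.095,-0.352,0.063],1]

```text
clock: 1.0
tcp_pos: [0.4155, 0.2035, 0.33]
orientation: [0.227, 0.116, 0.967, -0.024]
wrist_force: [0.1, 0.7, -0.3]
finger_gap: 0.0856
```

```bash
python3 - <<'E'
from k import *
G=casept(-27,0,23)
t=tool(35);pre=G-.1*t.as_matrix()[:,2];delta(pre,t);print(cur()[0]["clock"],cur()[0]["joint_pos"].round(2),cur()[0]["wrist_force"])
S=load("side","a");T=load("top","a")
tt=lambda c:np.array([160,235])+(np.array(c)+.5)/5-.5
ss=lambda c:np.array([255,345])+(np.array(c)+.5)/6-.5
a=np.array([onz(T,tt(p),.015) for p in [(57,75),(393,55),(405,455),(60,480)]])
b=np.array([onz(S,ss(p),.015) for p in [(42,530),(165,68),(732,165),(668,655)]])
print(a.round(4),b.round(4),a.mean(0),b.mean(0))
E
```

```text
shift/40mm [ 1.971 -2.82  -2.8  ] turn/8deg [-0.289 -1.043  0.176]  rows: 2.8
1.0 [ 0.45 -0.19 -0.4   1.   -0.28  0.64] [ 0.11507244  0.72496124 -0.34573026]
[[0.5526 0.3408 0.015 ]
 [0.5604 0.1795 0.015 ]
 [0.3706 0.17   0.015 ]
 [0.3619 0.3298 0.015 ]] [[0.55   0.3415 0.015 ]
 [0.5603 0.1835 0.015 ]
 [0.3708 0.172  0.015 ]
 [0.3619 0.3317 0.015 ]] [0.46137566 0.2550453  0.015     ] [0.46075572 0.25717223 0.015     ]
```

move_arm:
  commands:
    - [[0.65,-0.94,-0.9],[-0.096,-0.348,0.059],1]
    - [[0.65,-0.94,-0.95],[-0.096,-0.348,0.059],1]
    - [[0.67,-0.94,-0.95],[-0.097,-0.347,0.058],1]
    - [[0,0,0],[0,0,0],1]
    - [[0,0,0],[0,0,0],1]

```text
clock: 1.5
tcp_pos: [0.4804, 0.1087, 0.2338]
orientation: [0.296, 0.103, 0.949, -0.032]
wrist_force: [1.4, 0.7, 0.3]
finger_gap: 0.0854
```

```bash
python3 - <<'E'
from k import *
G=casept(-27,0,23)
t=tool(35);pre=G-.1*t.as_matrix()[:,2];delta(pre,t);delta(G,t);print(cur()[0]["joint_pos"].round(2),cur()[0]["wrist_force"],cur()[0]["ft_torque"])
snap("b")
crop("side","b",190,130,390,330,3,"b1");crop("top","b",215,165,345,265,6,"b2")
E
```

```text
shift/40mm [ 0.348 -0.449 -0.396] turn/8deg [-0.007 -0.039  0.022]  rows: 0.4
shift/40mm [ 1.75  -0.751 -2.443] turn/8deg [-0.007 -0.039  0.022]  rows: 2.4
[ 0.19 -0.22 -0.74  0.48 -0.23  0.34] [1.36675136 0.70204907 0.3051161 ] [ 0.10116462  0.45017347 -0.01958365]
```

View pics/b1.png

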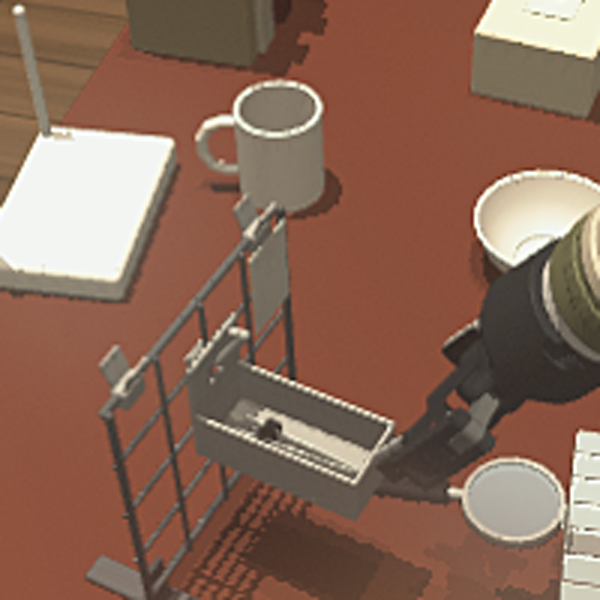

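View pics/b2.png

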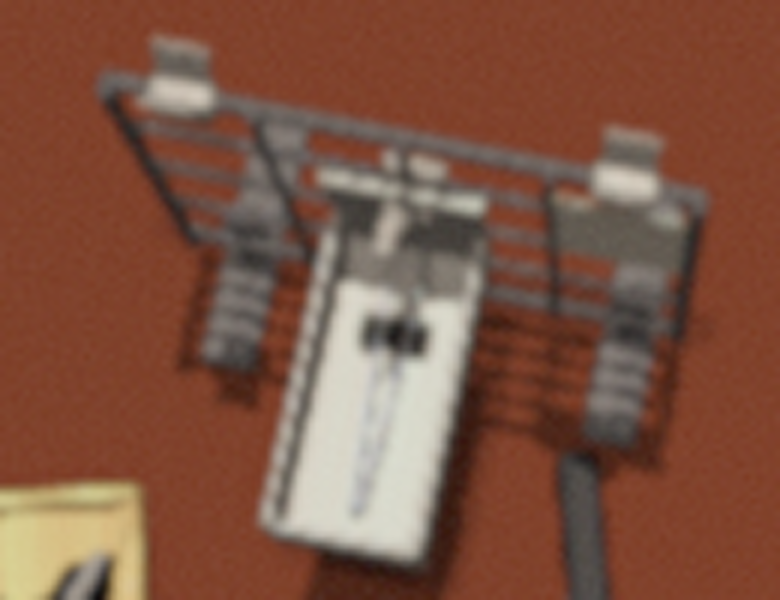

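```bash
python3 - <<'E'
from k import *
s,P,Q=cur();print(P,s["clock"])
z=Q.as_matrix()[:,2];y=Q.as_matrix()[:,1]
for n in("side","top"):
    d=load(n,"b");print(n,proj(d,[P,P+.019*z,P+.0425*y,P-.0425*y]).round(0).tolist())
crop("top","b",190,180,310,300,5,"b3")
delta(casept(-27,0,23),tool(35))
E
```

```text
[0.48300032 0.11053889 0.23771278] 1.6
side [[331.0, 265.0], [325.0, 268.0], [320.0, 282.0], [341.0, 248.0]]
top [[255.0, 267.0], [257.0, 262.0], [233.0, 263.0], [276.0, 271.0]]
shift/40mm [ 1.686 -0.798 -2.541] turn/8deg [-0.015  0.007  0.001]  rows: 2.5
```

View pics/b3.png

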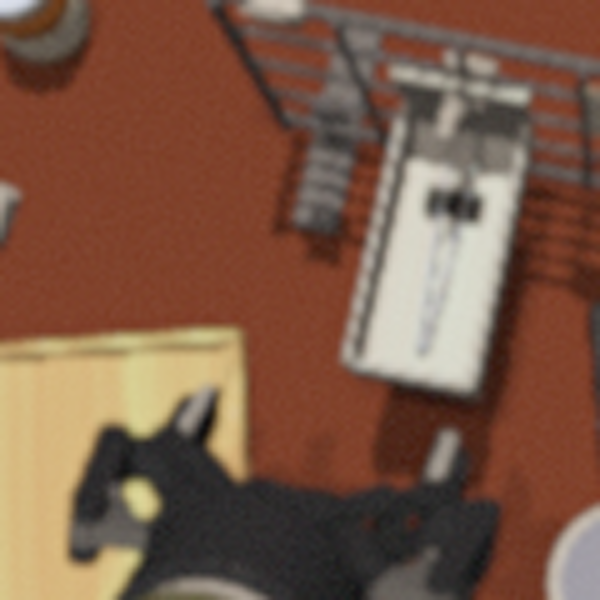

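move_arm:
  commands:
    - [[0.15,-0.25,-0.25],[0,0,0],1]
    - [[0.14,-0.25,-0.24],[0,0,0],1]
    - [[0.4,-0.086,-0.586],[0,0,0],1]
    - [[0.4,-0.086,-0.586],[0,0,0],1]
    - [[0,0,0],[0,0,0],1]

```text
clock: 2.1
tcp_pos: [0.5267, 0.084, 0.1686]
orientation: [0.298, 0.101, 0.949, -0.031]
wrist_force: [-1.4, 0.3, 0.2]
finger_gap: 0.0853
```

```bash
python3 - <<'E'
from k import *
snap("c");s,P,Q=cur();print(P,s["wrist_force"])
delta(casept(-27,0,23),tool(35))
crop("top","c",215,165,345,265,6,"cc")
E
```

```text
[0.52629835 0.08406114 0.17034637] [ 0.40770687 -0.23784652  0.18688005]
shift/40mm [ 0.603 -0.136 -0.857] turn/8deg [-0.01  -0.006 -0.007]  rows: 0.9
```

View pics/cc.png

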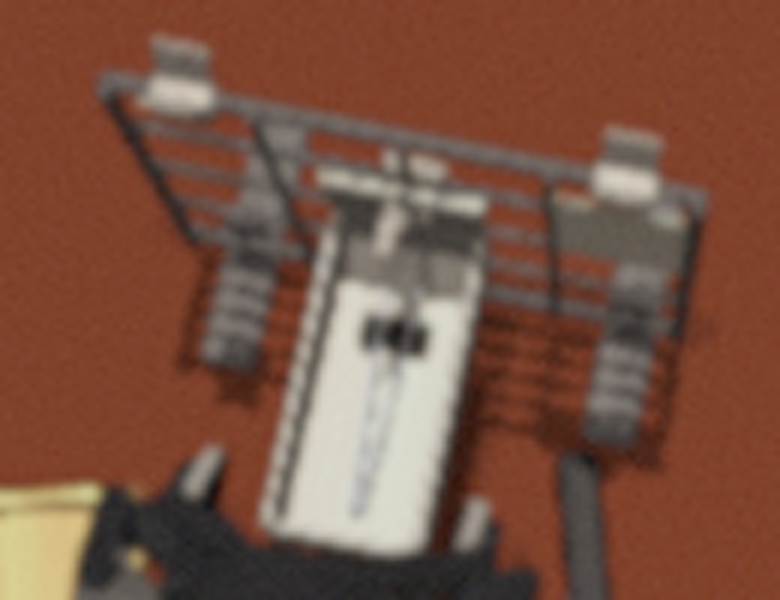

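```bash
python3 - <<'E'
from k import *
s,P,Q=cur()
M=Q.as_matrix();x,y,z=M.T
d=load("top","c")
for back in(0,.013):
  for w in(-.011,.011):
    for sgn in(1,-1):
      p=proj(d,P+(.019-back)*z+sgn*.0425*y+w*x)[0];print(back,w,sgn,((p-[215,165]+.5)*6-.5).round(0))
im=cv2.imread("pics/top_c.png")[225:270,235:310];cv2.imwrite("pics/cd.png",cv2.resize(im,None,fx=10,fy=10,interpolation=cv2.INTER_CUBIC))
im=cv2.imread("pics/side_c.png")[215:315,245:385];cv2.imwrite("pics/ce.png",cv2.resize(im,None,fx=5.5,fy=5.5,interpolation=cv2.INTER_CUBIC))
E
```

```text
0 -0.011 1 [239. 434.]
0 -0.011 -1 [477. 482.]
0 0.011 1 [232. 490.]
0 0.011 -1 [468. 537.]
0.013 -0.011 1 [230. 450.]
0.013 -0.011 -1 [471. 498.]
0.013 0.011 1 [224. 506.]
0.013 0.011 -1 [462. 554.]
```

View pics/cd.png

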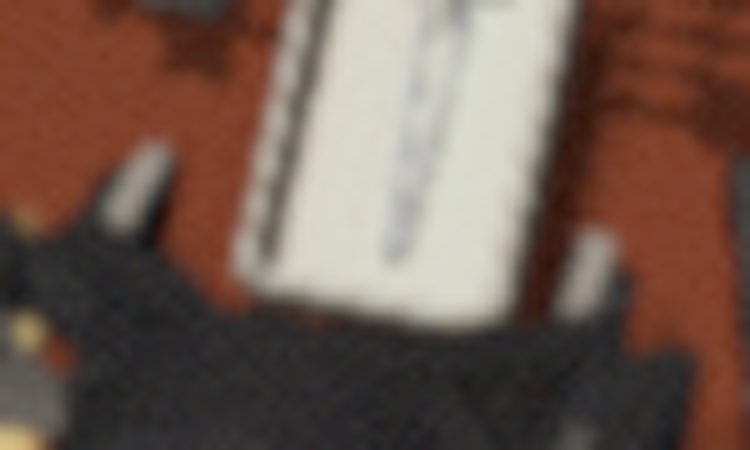

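View pics/ce.png

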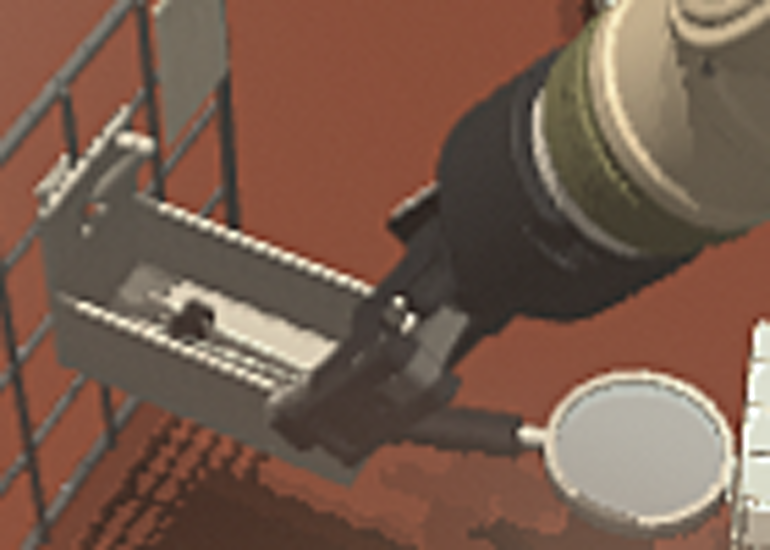

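move_arm:
  commands:
    - [[0.3,-0.11,-0.43],[0,0,0],1]
    - [[0.3,-0.07,-0.43],[0,0,0],1]
    - [[0,0,0],[0,0,0],0.55]
    - [[0,0,0],[0,0,0],0.55]
    - [[0,0,0],[0,0,0],0.55]

```text
clock: 2.7
tcp_pos: [0.5498, 0.0763, 0.1364]
orientation: [0.299, 0.101, 0.948, -0.031]
wrist_force: [-0.2, -0.5, 0.4]
finger_gap: 0.0662
```

```bash
python3 - <<'E'
from k import *
snap("d");s,P,Q=cur();print(P,s["wrist_force"],s["finger_gap"])
delta(casept(-27,0,23),tool(35))
im=cv2.imread("pics/top_d.png")[195:265,240:315];cv2.imwrite("pics/da.png",cv2.resize(im,None,fx=8,fy=8,interpolation=cv2.INTER_CUBIC))
E
```

```text
[0.54967244 0.07611444 0.1361469 ] [-0.50309987  0.2428963   0.28309952] 0.06612964067063587
shift/40mm [ 0.019  0.062 -0.002] turn/8deg [-0.01   0.003  0.   ]  rows: 0.1
```

View pics/da.png

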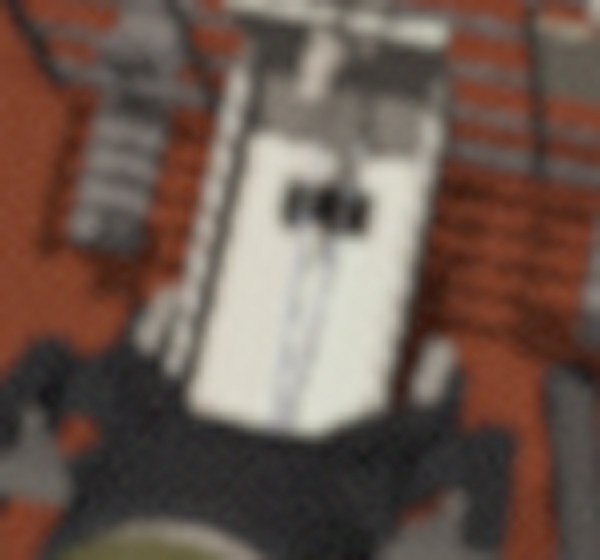

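move_arm:
  commands:
    - [[0,0,0],[0,0,0],0.4]
    - [[0,0,0],[0,0,0],0.4]
  newtons: 20

```text
clock: 3.0
tcp_pos: [0.5493, 0.0758, 0.1351]
orientation: [0.298, 0.102, 0.948, -0.031]
wrist_force: [-0.0, 1.0, -0.9]
finger_gap: 0.0595
```

move_arm:
  commands:
    - [[0,0,0],[0,0,0],0.37]
    - [[0,0,0],[0,0,0],0.37]

```text
clock: 3.2
tcp_pos: [0.5493, 0.0756, 0.1346]
orientation: [0.298, 0.102, 0.949, -0.032]
wrist_force: [-0.4, -0.4, 0.3]
finger_gap: 0.0586
```

```bash
cat > f.py <<'E'
from k import *
s,P,Q=cur();F=s["wrist_force"]
print("t",s["clock"],"P",P.round(4),"gap",round(s["finger_gap"],4),"F f,y,z",np.array([F@f,F@ycase,F[2]]).round(2),"T f,y,z",np.array([s["ft_torque"]@f,s["ft_torque"]@ycase,s["ft_torque"][2]]).round(3))
E
python3 f.py
```

```text
t 3.2 P [0.5493 0.0756 0.1346] gap 0.0586 F f,y,z [-0.27 -0.47  0.26] T f,y,z [-0.046  0.521 -0.029]
```

move_arm:
  commands:
    - [[0,0,0],[0,0,0],0.345]
    - [[0,0,0],[0,0,0],0.345]

```text
clock: 3.4
tcp_pos: [0.5493, 0.0756, 0.1345]
orientation: [0.298, 0.102, 0.949, -0.032]
wrist_force: [1.0, -0.0, 0.1]
finger_gap: 0.058
```

```bash
python3 f.py
```

```text
t 3.4 P [0.5493 0.0756 0.1345] gap 0.058 F f,y,z [0.95 0.2  0.1 ] T f,y,z [-0.039  0.559 -0.012]
```

move_arm:
  commands:
    - [[0,0,0],[0,0,0],0.325]
    - [[0,0,0],[0,0,0],0.325]

```text
clock: 3.6
tcp_pos: [0.5493, 0.0757, 0.1345]
orientation: [0.298, 0.102, 0.949, -0.031]
wrist_force: [-0.1, 0.6, 0.0]
finger_gap: 0.0565
```

```bash
python3 f.py
```

```text
t 3.6 P [0.5493 0.0757 0.1345] gap 0.0565 F f,y,z [-0.23  0.53  0.04] T f,y,z [0.045 0.617 0.056]
```

```bash
python3 - <<'E'
from k import *
snap("e")
a=[cv2.resize(cv2.imread(f"pics/top_{t}.png")[185:255,250:315],None,fx=6,fy=6,interpolation=cv2.INTER_CUBIC) for t in "ae"]
cv2.imwrite("pics/ea.png",np.hstack(a))
# shift of plate region
for n,(x0,y0,x1,y1) in dict(top=(262,190,300,215),side=(245,230,285,285)).items():
    A=cv2.cvtColor(cv2.imread(f"pics/{n}_a.png"),6).astype(np.float32);B=cv2.cvtColor(cv2.imread(f"pics/{n}_e.png"),6).astype(np.float32)
    print(n,cv2.phaseCorrelate(A[y0:y1,x0:x1].copy(),B[y0:y1,x0:x1].copy()))
E
```

```text
top ((-0.09633528088415133, 0.6444260327436435), 0.9397753629684448)
side ((0.17439167887753726, -0.4337101191099251), 0.92302334745725)
```

View pics/ea.png

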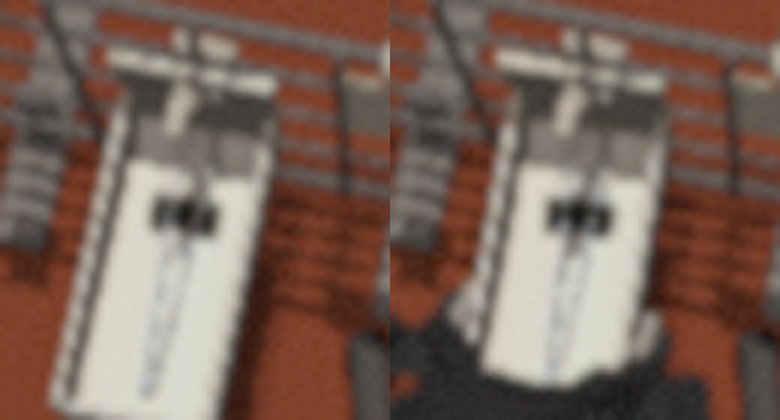

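```bash
cat > ecc.py <<'E'
from k import *
import sys
def ecc(t1,t2,poly=((262,192),(298,199),(290,246),(258,240)),ref=(272,238)):
    A,B=[cv2.cvtColor(cv2.imread(f"pics/top_{t}.png"),6).astype(np.float32) for t in (t1,t2)]
    m=np.zeros(A.shape,np.uint8);cv2.fillPoly(m,[np.array(poly)],255)
    W=np.eye(2,3,dtype=np.float32)
    cc,W=cv2.findTransformECC(A,B,W,cv2.MOTION_EUCLIDEAN,(3,300,1e-6),m,3)
    g=W@[*ref,1]-np.array(ref);pl=W@[280,198,1]-np.array([280,198])
    print(t1,t2,"cc",round(cc,3),"rot deg",np.rad2deg(W[1,0]).round(2),"shift px at grasp",g.round(2),"at plate",pl.round(2))
ecc(*sys.argv[1:3])
E
python3 ecc.py a b;python3 ecc.py a d; python3 ecc.py a e
python3 - <<'E'
import re
s=open('ecc.py').read().replace('(290,246),(258,240)','(294,225),(262,220)')
open('ecc2.py','w').write(s)
E
python3 ecc2.py a d;python3 ecc2.py a e
```

```text
a b cc 1.0 rot deg -0.02 shift px at grasp [0.01 0.01] at plate [-0.    0.01]
a d cc 0.997 rot deg 0.05 shift px at grasp [-0.02 -0.02] at plate [ 0.02 -0.01]
a e cc 0.99 rot deg -2.03 shift px at grasp [1.38 0.47] at plate [-0.04  0.21]
a d cc 1.0 rot deg -0.02 shift px at grasp [0.01 0.  ] at plate [-0.01 -0.  ]
a e cc 0.99 rot deg -2.5 shift px at grasp [1.58 0.49] at plate [-0.17  0.18]
```

move_arm:
  commands:
    - [[0.005,0.024,0],[0,0,0],0.33]
    - [[0.005,0.024,0],[0,0,0],0.33]
    - [[0.006,0.025,0],[0,0,0],0.33]
    - [[0,0,0],[0,0,0],0.33]
    - [[0,0,0],[0,0,0],0.33]

```text
clock: 4.2
tcp_pos: [0.55, 0.0786, 0.1346]
orientation: [0.298, 0.102, 0.949, -0.032]
wrist_force: [-1.2, -0.4, -0.1]
finger_gap: 0.0568
```

```bash
python3 f.py; python3 -c "
from k import *
snap('g')"; python3 ecc.py a g; python3 ecc2.py a g
```

```text
t 4.2 P [0.55   0.0786 0.1346] gap 0.0568 F f,y,z [-1.09 -0.66 -0.08] T f,y,z [-0.031  0.487 -0.048]
a g cc 0.989 rot deg -0.05 shift px at grasp [0.11 0.02] at plate [0.07 0.01]
a g cc 0.998 rot deg -0.75 shift px at grasp [0.41 0.12] at plate [-0.11  0.02]
```

move_arm:
  commands:
    - [[0.003,0.012,0],[0,0,0],0.33]
    - [[0,0,0],[0,0,0],0.315]
    - [[0,0,0],[0,0,0],0.3]

```text
clock: 4.6
tcp_pos: [0.5501, 0.079, 0.1346]
orientation: [0.298, 0.102, 0.949, -0.032]
wrist_force: [-0.9, 0.5, 0.8]
finger_gap: 0.0559
```

```bash
python3 f.py; python3 -c "
from k import *
snap('h')"; python3 ecc.py a h; python3 ecc2.py a h
```

```text
t 4.6 P [0.5501 0.079  0.1346] gap 0.0559 F f,y,z [-0.95  0.29  0.83] T f,y,z [-0.033  0.502  0.018]
a h cc 0.989 rot deg -0.09 shift px at grasp [0.11 0.06] at plate [0.05 0.04]
a h cc 0.998 rot deg -0.55 shift px at grasp [0.32 0.11] at plate [-0.07  0.04]
```

Case is back at its hanging pose and centred. Now I'll grip it firmly.

move_arm:
  commands:
    - [[0,0,0],[0,0,0],0.2]
    - [[0,0,0],[0,0,0],0.0]
    - [[0,0,0],[0,0,0],0.0]
    - [[0,0,0],[0,0,0],0.0]
  newtons: 40

```text
clock: 5.1
tcp_pos: [0.55, 0.079, 0.1346]
orientation: [0.298, 0.102, 0.949, -0.032]
wrist_force: [-2.3, 0.5, 2.3]
finger_gap: 0.0559
```

```bash
python3 f.py; python3 -c "
from k import *
snap('i');print(cur()[2].as_quat(),cur()[0]['joint_pos'].round(2))"; python3 ecc.py a i; python3 ecc2.py a i
```

```text
t 5.1 P [0.55   0.079  0.1346] gap 0.0559 F f,y,z [-2.4   0.02  2.34] T f,y,z [-0.011  0.515  0.01 ]
[ 0.10160508  0.94857791 -0.03152227  0.29813202] [ 0.08  0.02 -0.83  0.14 -0.17  0.25]
a i cc 0.988 rot deg -0.11 shift px at grasp [0.12 0.06] at plate [0.04 0.05]
a i cc 0.997 rot deg -0.47 shift px at grasp [0.27 0.11] at plate [-0.06  0.05]
```

```bash
cat > path2.py <<'E'
from plan import *
import heapq,itertools,sys,pickle
phi=float(sys.argv[1]);H=hook(phi)
du,dz,dt=.5,.5,2.
from functools import lru_cache
@lru_cache(None)
def F(i,j,k):
    a,b,p=clear(phi,i*du,j*dz,np.deg2rad(k*dt-2.6),H);return min(a,b,p-2)
def F3(n): return F(*n)
# hang contact height
for sz in np.arange(-6,3,.1):
    if clear(phi,4.7,sz,np.deg2rad(-2.6),H)[0]<0.02: break
print("hang contact sz ~",sz)
s=(12,int(max(range(-4,20),key=lambda j:F(12,j,1))),1)
def cost(n):
    c=F3(n); return 1e9 if c<.1 else .05+np.exp(-c/.35)*10
q=[(0,s)];D={s:0};prev={};done=set()
mv=[m for m in itertools.product((-1,0,1),repeat=3) if any(m)]
while q:
    d,n=heapq.heappop(q)
    if n in done: continue
    done.add(n)
    if n[0]*du>=54: break
    for m in mv:
        x=(n[0]+m[0],n[1]+m[1],n[2]+m[2])
        if x in done or x[2]<0 or x[2]*dt>int(sys.argv[2]) or x[1]*dz>60: continue
        e=d+cost(x)*np.linalg.norm(m)
        if e<D.get(x,1e8): D[x]=e;prev[x]=n;heapq.heappush(q,(e,x))
else: print("no path")
p=[n]
while n in prev: n=prev[n];p.append(n)
p=p[::-1];print("bottleneck",min(F3(x) for x in p))
for x in p[::3]: 
    a,b,c=clear(phi,x[0]*du,x[1]*dz,np.deg2rad(x[2]*dt-2.6),H)
    print("u %.1f z %.1f th %.1f | top %.1f bot %.1f pan %.1f"%(x[0]*du,x[1]*dz,x[2]*dt-2.6,a,b,c-2))
E
(timeout 250 python3 path2.py .245 50) & (timeout 250 python3 path2.py .2 50 > o2) & wait; cat o2
```

```text
hang contact sz ~ -6.0
bottleneck 1.1426532843623853
u 6.0 z 5.0 th -0.6 | top 1.1 bot 1.3 pan 3.4
u 6.5 z 5.0 th 5.4 | top 1.7 bot 1.6 pan 2.2
u 8.0 z 5.5 th 9.4 | top 1.3 bot 1.6 pan 2.1
u 9.5 z 6.5 th 13.4 | top 1.2 bot 1.3 pan 1.9
u 10.5 z 8.0 th 17.4 | top 1.7 bot 1.4 pan 1.3
u 11.5 z 9.5 th 19.4 | top 1.9 bot 1.7 pan 1.5
u 12.5 z 11.0 th 21.4 | top 2.1 bot 1.9 pan 1.7
u 13.5 z 12.5 th 23.4 | top 2.3 bot 2.2 pan 2.0
u 14.5 z 14.0 th 25.4 | top 2.5 bot 2.4 pan 2.2
u 15.5 z 15.5 th 27.4 | top 2.7 bot 2.7 pan 2.5
u 16.5 z 17.0 th 29.4 | top 2.9 bot 2.9 pan 2.7
u 17.5 z 18.5 th 31.4 | top 3.1 bot 3.2 pan 3.0
u 18.5 z 20.0 th 33.4 | top 3.2 bot 3.4 pan 3.3
u 19.0 z 21.5 th 35.4 | top 3.5 bot 3.2 pan 3.1
u 19.5 z 23.0 th 37.4 | top 2.7 bot 2.9 pan 2.9
u 19.5 z 24.5 th 39.4 | top 2.7 bot 2.3 pan 2.3
u 20.5 z 26.0 th 43.4 | top 2.0 bot 2.5 pan 2.0
u 20.5 z 27.5 th 43.4 | top 1.7 bot 1.8 pan 2.0
u 21.0 z 29.0 th 47.4 | top 1.5 bot 1.5 pan 1.3
u 22.0 z 30.5 th 47.4 | top 1.3 bot 1.6 pan 2.3
u 23.0 z 32.0 th 47.4 | top 1.6 bot 1.7 pan 3.3
u 24.0 z 33.5 th 47.4 | top 1.9 bot 1.8 pan 4.3
u 2
[... 2280 characters left out ...]
.3
u 33.5 z 37.5 th 47.4 | top 4.6 bot 5.7 pan 13.8
u 35.0 z 37.5 th 47.4 | top 3.9 bot 7.0 pan 15.3
u 36.5 z 37.5 th 47.4 | top 3.4 bot 8.4 pan 16.8
u 38.0 z 37.5 th 47.4 | top 3.2 bot 9.8 pan 18.3
u 39.5 z 37.5 th 47.4 | top 3.3 bot 11.2 pan 19.8
u 41.0 z 37.5 th 47.4 | top 3.8 bot 12.6 pan 21.3
u 42.5 z 37.5 th 47.4 | top 4.5 bot 14.1 pan 22.8
u 44.0 z 37.5 th 47.4 | top 5.4 bot 15.5 pan 24.3
u 45.5 z 37.5 th 47.4 | top 6.4 bot 17.0 pan 25.8
u 47.0 z 37.5 th 47.4 | top 7.4 bot 18.4 pan 27.3
u 48.5 z 37.5 th 47.4 | top 8.4 bot 19.9 pan 28.8
u 50.0 z 37.5 th 47.4 | top 9.5 bot 21.4 pan 30.3
u 51.5 z 37.5 th 47.4 | top 10.5 bot 22.8 pan 31.8
u 53.0 z 37.5 th 47.4 | top 11.5 bot 24.3 pan 33.3
```

```bash
cat > go.py <<'E'
from k import *
from plan import clear,hook
import sys
P0=np.array([.5500,.0790,.1346]);Q0=R.from_quat([0.10160508,0.94857791,-0.03152227,0.29813202])
SZ0=-2.9;U0=4.7;TH0=-2.6
loc=(R.from_euler('z',YAW)*R.from_euler('y',-.045)).inv().apply(P0-c)*1000
o,h=60-loc[0],loc[2]-60
def tgt(u,z,th):
    def off(t): t=np.deg2rad(t);return np.array([o*np.cos(t)-h*np.sin(t),o*np.sin(t)+h*np.cos(t)])
    d=np.array([u-U0,z-SZ0])+off(th)-off(TH0)
    return P0+(-d[0]*f+np.array([0,0,d[1]]))/1000, R.from_rotvec(ycase*np.deg2rad(th-TH0))*Q0
def where():
    s,P,Q=cur(); w=(Q*Q0.inv()).as_rotvec(degrees=True);th=TH0+w@ycase
    d=P-tgt(U0,SZ0,th)[0]
    return U0-d@f*1000,SZ0+d[2]*1000,th,d@ycase*1000,w-(w@ycase)*ycase
if __name__=="__main__":
    a=list(map(float,sys.argv[1:]))
    u,z,th,y,w=where();print("at u %.2f z %.2f th %.2f  y %.2f"%(u,z,th,y),"offturn",w.round(2),"clear(.245)",np.round(clear(.245,u,z,np.deg2rad(th)),1),"(.2)",np.round(clear(.2,u,z,np.deg2rad(th)),1))
    import f
    if a: delta(*tgt(*a))
E
python3 - <<'E'
import sys;sys.argv=['x']
from go import *
print("o,h",o,h,loc)
for ph in(.2,.245,.25):
    print(ph,[ (round(z,1),round(clear(ph,4.7,z,np.deg2rad(-2.6))[0],2)) for z in np.arange(-5,-1,.5)])
E
python3 go.py 5.2 -0.5 -2.6
```

```text
o,h 87.5613372195609 -38.43833086431358 [-27.56133722   0.29515208  21.56166914]
0.2 [(np.float64(-5.0), np.float64(-2.88)), (np.float64(-4.5), np.float64(-2.55)), (np.float64(-4.0), np.float64(-2.32)), (np.float64(-3.5), np.float64(-2.04)), (np.float64(-3.0), np.float64(-1.75)), (np.float64(-2.5), np.float64(-1.49)), (np.float64(-2.0), np.float64(-1.2)), (np.float64(-1.5), np.float64(-0.94))]
0.245 [(np.float64(-5.0), np.float64(-3.13)), (np.float64(-4.5), np.float64(-2.94)), (np.float64(-4.0), np.float64(-2.7)), (np.float64(-3.5), np.float64(-2.4)), (np.float64(-3.0), np.float64(-2.19)), (np.float64(-2.5), np.float64(-1.92)), (np.float64(-2.0), np.float64(-1.67)), (np.float64(-1.5), np.float64(-1.42))]
0.25 [(np.float64(-5.0), np.float64(-3.15)), (np.float64(-4.5), np.float64(-2.99)), (np.float64(-4.0), np.float64(-2.73)), (np.float64(-3.5), np.float64(-2.45)), (np.float64(-3.0), np.float64(-2.24)), (np.float64(-2.5), np.float64(-1.96)), (np.float64(-2.0), np.float64(-1.72)), (np.float64(-1.5), np.float64(-1.47))]
at u 4.67 z -2.90 th -2.60  y 0.06 offturn [-0.  0. -0.] clear(.245) [-2.1  8.6  1.9] (.2) [-1.7  8.5  1.9]
t 5.2 P [0.55   0.0791 0.1346] gap 0.0554 F f,y,z [-2.5   0.23  1.88] T f,y,z [-0.084  0.499 -0.032]Traceback (most recent call last):
  File "go.py", line 20, in <module>
    if a: delta(*tgt(*a))
                 ~~~^^^^
  File "go.py", line 11, in tgt
    return P0+(-d[0]*f+np.array([0,0,d[1]]))/1000, R.from_rotvec(ycase*np.deg2rad(th-TH0))*Q0
               ~~~~~^~
TypeError: unsupported operand type(s) for *: 'float' and 'module'
```

```bash
mv f.py ff.py; sed -i 's/    import f$/    import ff/; s/^SZ0=.*/SZ0=-2.3;U0=3.4;TH0=-1.8/' go.py; python3 go.py 4.4 0.5 -1.8
```

```text
at u 3.37 z -2.30 th -1.80  y 0.06 offturn [-0.  0. -0.] clear(.245) [-0.6  7.7  1.5] (.2) [-0.1  7.7  1.5]
t 5.2 P [0.55   0.0791 0.1346] gap 0.0554 F f,y,z [-2.5   0.23  1.88] T f,y,z [-0.084  0.499 -0.032]
shift/40mm [-0.026  0.004  0.07 ] turn/8deg [ 0. -0.  0.]  rows: 0.1
```

move_arm:
  commands:
    - [[-0.008,0.002,0.03],[0,0,0],0]
    - [[-0.008,0.002,0.03],[0,0,0],0]
    - [[-0.006,0.001,0.02],[0,0,0],0]
    - [[0,0,0],[0,0,0],0]
    - [[0,0,0],[0,0,0],0]

```text
clock: 5.7
tcp_pos: [0.5492, 0.0792, 0.1377]
orientation: [0.298, 0.102, 0.949, -0.032]
wrist_force: [0.1, -0.5, -1.8]
finger_gap: 0.0556
```

```bash
python3 go.py 4.8 2 -1.8; python3 go.py
```

```text
at u 4.27 z 0.84 th -1.79  y 0.06 offturn [ 0. -0. -0.] clear(.245) [0.3 4.9 2.4] (.2) [0.9 4.8 2.4]
t 5.7 P [0.5492 0.0792 0.1377] gap 0.0556 F f,y,z [ 0.19 -0.51 -1.79] T f,y,z [-0.03   0.679 -0.024]
shift/40mm [-0.013  0.001  0.029] turn/8deg [-0.    -0.001  0.   ]  rows: 0.0
at u 4.27 z 0.84 th -1.79  y 0.06 offturn [ 0. -0. -0.] clear(.245) [0.3 4.9 2.4] (.2) [0.9 4.8 2.4]
t 5.7 P [0.5492 0.0792 0.1377] gap 0.0556 F f,y,z [ 0.19 -0.51 -1.79] T f,y,z [-0.03   0.679 -0.024]
```

move_arm:
  commands:
    - [[-0.01,0.002,0.03],[0,0,0],0]
    - [[0,0,0.03],[0,0,0],0]
    - [[0,0,0],[0,0,0],0]
    - [[0,0,0],[0,0,0],0]

```text
clock: 6.1
tcp_pos: [0.5489, 0.0794, 0.1404]
orientation: [0.298, 0.102, 0.949, -0.031]
wrist_force: [0.4, 0.5, -1.4]
finger_gap: 0.0557
```

```bash
python3 go.py
```

```text
at u 4.57 z 3.47 th -1.82  y 0.12 offturn [ 0.01 -0.    0.  ] clear(.245) [1.4 2.4 2.7] (.2) [2.  2.3 2.7]
t 6.1 P [0.5489 0.0794 0.1404] gap 0.0557 F f,y,z [ 0.32  0.6  -1.43] T f,y,z [0.001 0.695 0.007]
```

move_arm:
  commands:
    - [[0,0,0.03],[0,0,0],0]
    - [[0,0,0.03],[0,0,0],0]
    - [[0,0,0],[0,0,0],0]
    - [[0,0,0],[0,0,0],0]

```text
clock: 6.5
tcp_pos: [0.5489, 0.0793, 0.1427]
orientation: [0.298, 0.102, 0.949, -0.031]
wrist_force: [-0.7, -0.6, -1.4]
finger_gap: 0.0555
```

```bash
python3 go.py
```

```text
at u 4.58 z 5.81 th -1.81  y 0.08 offturn [ 0. -0. -0.] clear(.245) [2.6 0.2 2.7] (.2) [ 3.3 -0.   2.7]
t 6.5 P [0.5489 0.0793 0.1427] gap 0.0555 F f,y,z [-0.53 -0.71 -1.38] T f,y,z [0.001 0.664 0.008]
```

move_arm:
  commands:
    - [[0,0,0.012],[0,0,0],0]
    - [[0,0,0],[0,0,0],0]
    - [[0,0,0],[0,0,0],0]

```text
clock: 6.8
tcp_pos: [0.5488, 0.0793, 0.143]
orientation: [0.298, 0.102, 0.949, -0.032]
wrist_force: [0.2, 0.3, -0.7]
finger_gap: 0.0555
```

```bash
python3 go.py
```

```text
at u 4.65 z 6.14 th -1.80  y 0.07 offturn [ 0. -0.  0.] clear(.245) [ 2.7 -0.2  2.8] (.2) [ 3.5 -0.3  2.8]
t 6.8 P [0.5488 0.0793 0.143 ] gap 0.0555 F f,y,z [ 0.16  0.34 -0.71] T f,y,z [-0.016  0.71   0.023]
```

move_arm:
  commands:
    - [[0,0,0.012],[0,0,0],0]
    - [[0,0,0],[0,0,0],0]
    - [[0,0,0],[0,0,0],0]

```text
clock: 7.1
tcp_pos: [0.5488, 0.0793, 0.1436]
orientation: [0.298, 0.102, 0.949, -0.031]
wrist_force: [-0.3, -0.1, -0.5]
finger_gap: 0.0554
```

```bash
python3 go.py
```

```text
at u 4.61 z 6.71 th -1.81  y 0.08 offturn [ 0. -0. -0.] clear(.245) [ 3.  -0.7  2.7] (.2) [ 3.8 -0.9  2.7]
t 7.1 P [0.5488 0.0793 0.1436] gap 0.0554 F f,y,z [-0.26 -0.12 -0.48] T f,y,z [-0.046  0.637  0.022]
```

move_arm:
  commands:
    - [[0,0,0.012],[0,0,0],0]
    - [[0,0,0],[0,0,0],0]
    - [[0,0,0],[0,0,0],0]

```text
clock: 7.4
tcp_pos: [0.5489, 0.0793, 0.1441]
orientation: [0.298, 0.102, 0.949, -0.032]
wrist_force: [0.1, -0.3, -1.3]
finger_gap: 0.0554
```

```bash
python3 go.py
```

```text
at u 4.59 z 7.20 th -1.81  y 0.07 offturn [ 0. -0. -0.] clear(.245) [ 3.3 -1.2  2.7] (.2) [ 4.1 -1.4  2.7]
t 7.4 P [0.5489 0.0793 0.1441] gap 0.0554 F f,y,z [ 0.21 -0.28 -1.26] T f,y,z [-0.023  0.665 -0.021]
```

move_arm:
  commands:
    - [[0,0,0.012],[0,0,0],0]
    - [[0,0,0],[0,0,0],0]
    - [[0,0,0],[0,0,0],0]

```text
clock: 7.7
tcp_pos: [0.5487, 0.0793, 0.1445]
orientation: [0.298, 0.102, 0.949, -0.032]
wrist_force: [-0.1, 0.6, -0.9]
finger_gap: 0.0556
```

```bash
python3 go.py
```

```text
at u 4.69 z 7.56 th -1.79  y 0.06 offturn [-0.  0. -0.] clear(.245) [ 3.4 -1.5  2.8] (.2) [ 4.2 -1.7  2.8]
t 7.7 P [0.5487 0.0793 0.1445] gap 0.0556 F f,y,z [-0.19  0.52 -0.89] T f,y,z [-0.039  0.633  0.015]
```

```bash
cat > v.py <<'E'
from h import *
import sys
t=sys.argv[1];snap(t)
a=cv2.resize(cv2.imread(f"pics/side_{t}.png")[205:305,230:335],None,fx=5.5,fy=5.5,interpolation=cv2.INTER_CUBIC)
b=cv2.resize(cv2.imread(f"pics/top_{t}.png")[180:260,255:310],None,fx=4,fy=4,interpolation=cv2.INTER_CUBIC)
b=cv2.copyMakeBorder(b,0,a.shape[0]-b.shape[0],0,0,0)
cv2.imwrite(f"pics/v_{t}.png",np.hstack([a,b]))
E
python3 v.py j
```

```text
(no output)
```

View pics/v_j.png

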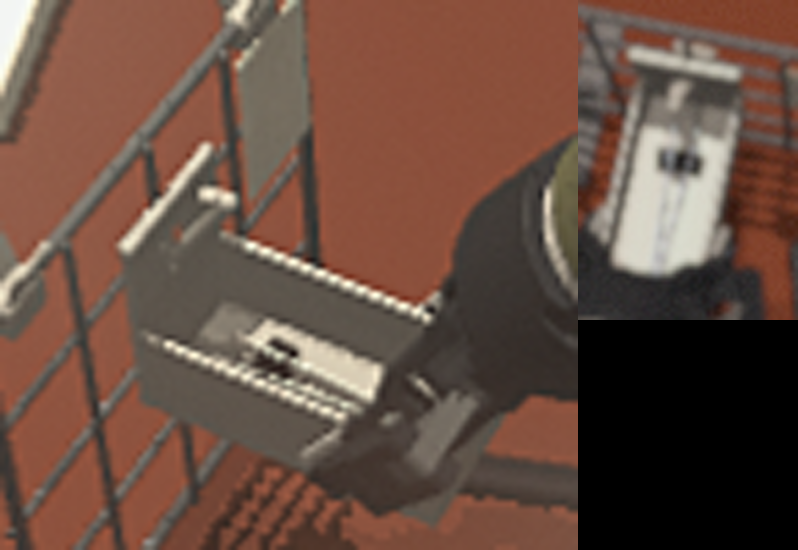

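```bash
cat > ov.py <<'E'
import sys; tag=sys.argv[1]; sys.argv=['x']
from go import *
from hk import hookpts,g
s,P,Q=cur()
u,z,th,y,w=where()
root=np.array([g[0],g[1],.18])
def C(out,lat,hh):
    t=np.deg2rad(th);uu=u+out*np.cos(t)-hh*np.sin(t);zz=z+out*np.sin(t)+hh*np.cos(t)
    return root+(-uu*f+np.array([0,0,zz])+lat*ycase)/1000
SL=[C(4,a,b) for a,b in((8,8.5),(8,-8.5),(-8,-8.5),(-8,8.5),(8,8.5))]
PL=[C(0,a,b) for a,b in((28,-60),(28,24),(-28,24),(-28,-60))]
RM=[C(a,b,-20) for a,b in((4,28),(120,28),(120,-28),(4,-28))]
k=7
for n,(x0,y0,x1,y1) in dict(side=(235,205,335,285),top=(255,175,315,260)).items():
    d=load(n,tag);im=cv2.resize(cv2.imread(f"pics/{n}_{tag}.png")[y0:y1,x0:x1],None,fx=k,fy=k,interpolation=cv2.INTER_CUBIC)
    for L,col in((SL,(0,255,255)),(PL,(0,255,0)),(RM,(255,255,0)),(hookpts(.245),(0,0,255)),(hookpts(.15),(255,0,0))):
        q=((proj(d,np.array(L))-[x0,y0]+.5)*k-.5).round().astype(int);cv2.polylines(im,[q[:,None]],False,col,1)
    cv2.imwrite(f"pics/ov_{n}_{tag}.png",im)
E
python3 ov.py j
```

```text
(no output)
```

View pics/ov_side_j.png

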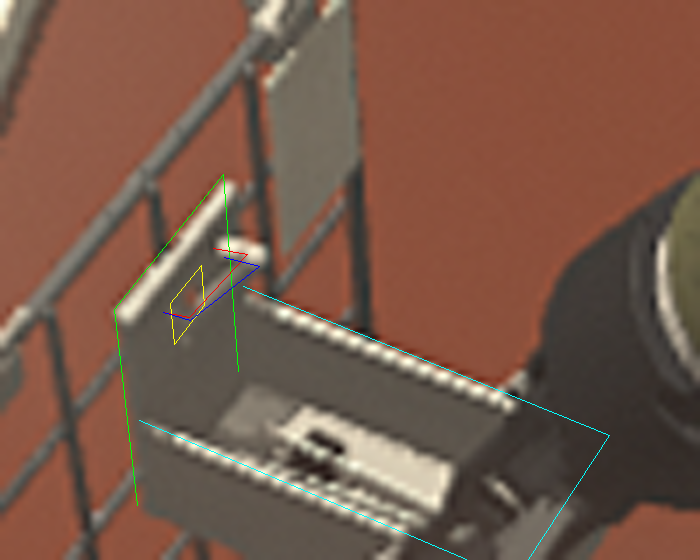

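View pics/ov_top_j.png

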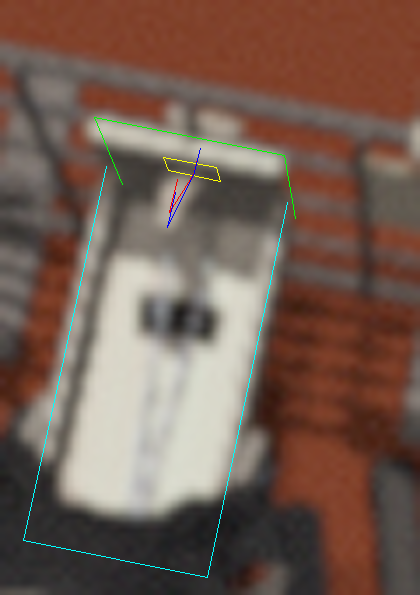

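move_arm:
  commands:
    - [[0,0,0.013],[0,0,0],0]
    - [[0,0,0],[0,0,0],0]
    - [[0,0,0],[0,0,0],0]

```text
clock: 8.1
tcp_pos: [0.5486, 0.0793, 0.1448]
orientation: [0.298, 0.102, 0.949, -0.032]
wrist_force: [0.6, 0.6, -2.1]
finger_gap: 0.0559
```

```bash
python3 go.py
```

```text
at u 4.79 z 7.88 th -1.77  y 0.04 offturn [-0.  0.  0.] clear(.245) [ 3.5 -1.8  2.9] (.2) [ 4.3 -2.   2.9]
t 8.1 P [0.5486 0.0793 0.1448] gap 0.0559 F f,y,z [ 0.42  0.73 -2.13] T f,y,z [0.003 0.812 0.035]
```

move_arm:
  commands:
    - [[0,0,0.013],[0,0,0],0]
    - [[0,0,0],[0,0,0],0]
    - [[0,0,0],[0,0,0],0]

```text
clock: 8.4
tcp_pos: [0.5484, 0.0793, 0.1452]
orientation: [0.298, 0.102, 0.949, -0.032]
wrist_force: [0.7, -0.2, -3.3]
finger_gap: 0.0557
```

```bash
python3 go.py
```

```text
at u 4.95 z 8.18 th -1.75  y 0.00 offturn [-0.01  0.    0.01] clear(.245) [ 3.5 -2.1  3.1] (.2) [ 4.3 -2.3  3.1]
t 8.4 P [0.5484 0.0793 0.1452] gap 0.0557 F f,y,z [ 0.72 -0.07 -3.31] T f,y,z [-0.021  1.079  0.019]
```

```bash
sed -i 's/^SZ0=.*/SZ0=-4.05;U0=3.9;TH0=-1.5/' go.py; python3 go.py 5.5 4.9 -1.4
```

```text
at u 5.45 z 6.43 th -1.45  y 0.00 offturn [-0.01  0.    0.01] clear(.245) [ 2.2 -0.2  3.9] (.2) [ 3.  -0.4  3.9]
t 8.4 P [0.5484 0.0793 0.1452] gap 0.0557 F f,y,z [ 0.72 -0.07 -3.31] T f,y,z [-0.021  1.079  0.019]
shift/40mm [-0.002  0.    -0.036] turn/8deg [ 0.003  0.006 -0.001]  rows: 0.0
```

move_arm:
  commands:
    - [[0,0,-0.02],[0,0,0],0]
    - [[0,0,-0.02],[0,0,0],0]
    - [[0,0,0],[0,0,0],0]
    - [[0,0,0],[0,0,0],0]

```text
clock: 8.8
tcp_pos: [0.5492, 0.0793, 0.1443]
orientation: [0.299, 0.102, 0.948, -0.031]
wrist_force: [-0.2, 0.3, -1.5]
finger_gap: 0.0556
```

```bash
python3 go.py
```

```text
at u 4.83 z 5.75 th -1.55  y 0.15 offturn [ 0.01 -0.   -0.  ] clear(.245) [2.4 0.3 3.2] (.2) [3.1 0.1 3.2]
t 8.8 P [0.5492 0.0793 0.1443] gap 0.0556 F f,y,z [-0.21  0.21 -1.54] T f,y,z [ 0.002  0.7   -0.04 ]
```

move_arm:
  commands:
    - [[-0.024,0.005,0],[0,0,0],0]
    - [[0,0,0],[0,0,0],0]
    - [[0,0,0],[0,0,0],0]

```text
clock: 9.1
tcp_pos: [0.5479, 0.0795, 0.1441]
orientation: [0.298, 0.102, 0.949, -0.031]
wrist_force: [0.3, 0.5, -1.6]
finger_gap: 0.0555
```

```bash
python3 go.py
```

```text
at u 6.06 z 5.48 th -1.52  y 0.10 offturn [ 0.01 -0.    0.  ] clear(.245) [1.2 0.8 4.5] (.2) [2.  0.6 4.5]
t 9.1 P [0.5479 0.0795 0.1441] gap 0.0555 F f,y,z [ 0.23  0.52 -1.6 ] T f,y,z [-0.018  0.675 -0.019]
```

move_arm:
  commands:
    - [[-0.018,0.004,0],[0,0,0],0]
    - [[0,0,0],[0,0,0],0]
    - [[0,0,0],[0,0,0],0]

```text
clock: 9.4
tcp_pos: [0.5471, 0.0797, 0.144]
orientation: [0.298, 0.102, 0.949, -0.032]
wrist_force: [0.6, -0.1, -1.0]
finger_gap: 0.0555
```

```bash
python3 go.py
```

```text
at u 6.88 z 5.31 th -1.50  y 0.07 offturn [ 0. -0. -0.] clear(.245) [0.4 1.2 5.3] (.2) [1.2 0.9 5.3]
t 9.4 P [0.5471 0.0797 0.144 ] gap 0.0555 F f,y,z [ 0.57  0.04 -1.  ] T f,y,z [-0.025  0.62   0.04 ]
```

move_arm:
  commands:
    - [[-0.015,0.003,0],[0,0,0],0]
    - [[0,0,0],[0,0,0],0]
    - [[0,0,0],[0,0,0],0]

```text
clock: 9.7
tcp_pos: [0.5465, 0.0798, 0.144]
orientation: [0.298, 0.102, 0.949, -0.031]
wrist_force: [0.1, -0.7, -0.6]
finger_gap: 0.0557
```

```bash
python3 go.py
```

```text
at u 7.48 z 5.30 th -1.50  y 0.08 offturn [ 0. -0.  0.] clear(.245) [-0.1  1.4  5.9] (.2) [0.7 1.1 5.9]
t 9.7 P [0.5465 0.0798 0.144 ] gap 0.0557 F f,y,z [ 0.28 -0.61 -0.62] T f,y,z [0.008 0.635 0.014]
```

move_arm:
  commands:
    - [[-0.013,0.003,0],[0,0,0],0]
    - [[0,0,0],[0,0,0],0]
    - [[0,0,0],[0,0,0],0]

```text
clock: 10.0
tcp_pos: [0.546, 0.0799, 0.1439]
orientation: [0.298, 0.102, 0.949, -0.031]
wrist_force: [0.3, 1.0, -0.8]
finger_gap: 0.0558
```

```bash
python3 go.py
```

```text
at u 8.02 z 5.29 th -1.50  y 0.07 offturn [ 0. -0. -0.] clear(.245) [-0.6  1.5  6.5] (.2) [0.2 1.2 6.5]
t 10.0 P [0.546  0.0799 0.1439] gap 0.0558 F f,y,z [ 0.04  1.04 -0.76] T f,y,z [0.005 0.671 0.053]
```

move_arm:
  commands:
    - [[-0.013,0.003,0],[0,0,0],0]
    - [[0,0,0],[0,0,0],0]
    - [[0,0,0],[0,0,0],0]

```text
clock: 10.3
tcp_pos: [0.5455, 0.0801, 0.144]
orientation: [0.298, 0.102, 0.949, -0.031]
wrist_force: [-0.4, 0.1, -1.0]
finger_gap: 0.0558
```

```bash
python3 go.py
```

```text
at u 8.54 z 5.33 th -1.50  y 0.11 offturn [ 0. -0.  0.] clear(.245) [-1.   1.6  7. ] (.2) [-0.2  1.3  7. ]
t 10.3 P [0.5455 0.0801 0.144 ] gap 0.0558 F f,y,z [-0.43  0.02 -0.95] T f,y,z [-0.017  0.643  0.001]
```

move_arm:
  commands:
    - [[-0.013,0.003,0],[0,0,0],0]
    - [[0,0,0],[0,0,0],0]
    - [[0,0,0],[0,0,0],0]

```text
clock: 10.6
tcp_pos: [0.545, 0.0802, 0.144]
orientation: [0.298, 0.102, 0.949, -0.032]
wrist_force: [-0.4, -0.6, -1.3]
finger_gap: 0.0555
```

```bash
python3 go.py
```

```text
at u 9.06 z 5.33 th -1.50  y 0.08 offturn [ 0. -0. -0.] clear(.245) [-1.5  1.7  7.5] (.2) [-0.6  1.4  7.5]
t 10.6 P [0.545  0.0802 0.144 ] gap 0.0555 F f,y,z [-0.24 -0.68 -1.27] T f,y,z [0.014 0.7   0.04 ]
```

move_arm:
  commands:
    - [[-0.013,0.003,0],[0,0,0],0]
    - [[0,0,0],[0,0,0],0]
    - [[0,0,0],[0,0,0],0]

```text
clock: 10.9
tcp_pos: [0.5446, 0.0803, 0.1441]
orientation: [0.298, 0.102, 0.949, -0.032]
wrist_force: [1.2, 0.2, -0.6]
finger_gap: 0.0558
```

```bash
python3 go.py
```

```text
at u 9.49 z 5.44 th -1.52  y 0.10 offturn [ 0.01 -0.   -0.  ] clear(.245) [-1.8  1.7  7.9] (.2) [-0.9  1.3  7.9]
t 10.9 P [0.5446 0.0803 0.1441] gap 0.0558 F f,y,z [ 1.17  0.49 -0.55] T f,y,z [-0.053  0.546 -0.014]
```

```bash
python3 - <<'E'
from plan import *
from scipy.optimize import fsolve
for phi in(.15,.18,.2,.22,.245):
    H=hook(phi)
    th=np.deg2rad(-1.)
    # contacts in current model coords
    F=lambda x:[clear(phi,5.1+x[0],6.1+x[1],th,H)[1],clear(phi,9.25+x[0],5.36+x[1],th,H)[0]]
    print(phi,fsolve(F,[-.5,0]))
E
(timeout 280 python3 path2.py .205 48)
```

```text
0.15 [ 0.06400394 -0.38272375]
0.18 [-0.62672588 -0.37037488]
0.2 [-1.05755682 -0.38274925]
0.22 [-1.52130656 -0.41680976]
0.245 [-2.06164821 -0.48187768]
hang contact sz ~ -6.0
bottleneck 1.2476106223311385
u 6.0 z 4.5 th -0.6 | top 1.5 bot 1.6 pan 3.4
u 6.5 z 4.5 th 5.4 | top 2.1 bot 1.9 pan 2.2
u 8.0 z 5.0 th 9.4 | top 1.7 bot 1.7 pan 2.1
u 9.5 z 6.0 th 13.4 | top 1.6 bot 1.4 pan 1.9
u 11.0 z 7.5 th 17.4 | top 1.8 bot 1.8 pan 1.8
u 12.0 z 9.0 th 19.4 | top 2.1 bot 2.0 pan 2.0
u 13.0 z 10.5 th 21.4 | top 2.4 bot 2.2 pan 2.2
u 14.0 z 12.0 th 23.4 | top 2.6 bot 2.4 pan 2.5
u 15.0 z 13.5 th 25.4 | top 2.9 bot 2.5 pan 2.7
u 16.5 z 15.0 th 27.4 | top 2.7 bot 3.1 pan 3.5
u 17.5 z 16.5 th 29.4 | top 3.0 bot 3.3 pan 3.7
u 18.5 z 18.0 th 33.4 | top 3.5 bot 3.5 pan 3.3
u 19.5 z 19.5 th 35.4 | top 3.7 bot 3.7 pan 3.6
u 20.0 z 21.0 th 37.4 | top 3.9 bot 3.4 pan 3.4
u 21.0 z 22.5 th 41.4 | top 3.1 bot 3.6 pan 3.1
u 21.0 z 24.0 th 41.4 | top 2.8 bot 2.7 pan 3.1
u 21.5 z 25.5 th 45.4 | top 2.7 bot 2.5 pan 2.4
u 22.0 z 27.0 th 45.4 | top 1.8 bot 2.1 pan 2.9
u 22.0 z 28.5 th 45.4 | top 1.7 bot 1.2 
[... 343 characters left out ...]
.9
u 33.5 z 37.5 th 45.4 | top 4.5 bot 5.9 pan 14.4
u 35.0 z 37.5 th 45.4 | top 3.8 bot 7.2 pan 15.9
u 36.5 z 37.5 th 45.4 | top 3.4 bot 8.5 pan 17.4
u 38.0 z 37.5 th 45.4 | top 3.3 bot 9.9 pan 18.9
u 39.5 z 37.5 th 45.4 | top 3.5 bot 11.3 pan 20.4
u 41.0 z 37.5 th 45.4 | top 4.0 bot 12.7 pan 21.9
u 42.5 z 37.5 th 45.4 | top 4.8 bot 14.1 pan 23.4
u 44.0 z 37.5 th 45.4 | top 5.7 bot 15.6 pan 24.9
u 45.5 z 37.5 th 45.4 | top 6.8 bot 17.0 pan 26.4
u 47.0 z 37.5 th 45.4 | top 7.8 bot 18.5 pan 27.9
u 48.5 z 37.5 th 45.4 | top 8.9 bot 19.9 pan 29.4
u 50.0 z 37.5 th 45.4 | top 9.9 bot 21.4 pan 30.9
u 51.5 z 37.5 th 45.4 | top 11.0 bot 22.9 pan 32.4
u 53.0 z 37.5 th 45.4 | top 12.0 bot 24.4 pan 33.9
```

```bash
sed -i 's/^SZ0=.*/SZ0=-4.45;U0=2.75;TH0=-1.0/; s/\.245/.205/g; s/"(\.2)",np.round(clear(\.2,/"(.24)",np.round(clear(.24,/' go.py; python3 go.py 6.5 4.6 4; python3 - <<'E'
import sys;sys.argv=['x']
import sys; sys.path.insert(0,'.')
from go import *
W=[(6.5,4.6,4),(8,5,9.4),(9.5,6,13.4),(11,7.5,17.4),(12.5,9.7,20.4),(14,12,23.4),(16,14.5,27),(17.7,16.8,31),(19.5,19.5,35.4),(20.5,22,40),(21.2,24.2,43),(21.7,26,45.4),(22.2,28,45.4),(23.2,29.8,45.4),(24.6,31.5,45.4),(26,33,45.4),(29,35,45.4),(32,37,45.4)]
for a,b in zip(W,W[1:]):
    pa,qa=tgt(*a);pb,qb=tgt(*b);print(b,((pb-pa)/.04).round(3),((qb*qa.inv()).as_rotvec(degrees=True)/8).round(3))
E
```

```text
at u 8.34 z 5.04 th -1.02  y 0.10 offturn [ 0.01 -0.   -0.  ] clear(.205) [-0.2  1.6  7.3] (.24) [-0.8  1.8  7.3]
t 10.9 P [0.5446 0.0803 0.1441] gap 0.0558 F f,y,z [ 1.17  0.49 -0.55] T f,y,z [-0.053  0.546 -0.014]
shift/40mm [-0.033  0.005  0.183] turn/8deg [0.132 0.613 0.001]  rows: 0.6
(8, 5, 9.4) [-0.101  0.022  0.225] [ 0.142  0.66  -0.   ]
(9.5, 6, 13.4) [-0.071  0.015  0.188] [0.105 0.489 0.   ]
(11, 7.5, 17.4) [-0.06   0.013  0.203] [0.105 0.489 0.   ]
(12.5, 9.7, 20.4) [-0.047  0.01   0.18 ] [ 0.079  0.367 -0.   ]
(14, 12, 23.4) [-0.041  0.009  0.183] [0.079 0.367 0.   ]
(16, 14.5, 27) [-0.045  0.01   0.213] [0.095 0.44  0.   ]
(17.7, 16.8, 31) [-0.026  0.006  0.224] [ 0.105  0.489 -0.   ]
(19.5, 19.5, 35.4) [-0.014  0.003  0.249] [ 0.116  0.538 -0.   ]
(20.5, 22, 40) [ 0.021 -0.005  0.249] [0.121 0.562 0.   ]
(21.2, 24.2, 43) [ 0.02  -0.004  0.174] [ 0.079  0.367 -0.   ]
(21.7, 26, 45.4) [ 0.022 -0.005  0.139] [0.063 0.293 0.   ]
(22.2, 28, 45.4) [-0.012  0.003  0.05 ] [0. 0. 0.]
(23.2, 29.8, 45.4) [-0.024  0.005  0.045] [0. 0. 0.]
(24.6, 31.5, 45.4) [-0.034  0.007  0.043] [0. 0. 0.]
(26, 33, 45.4) [-0.034  0.007  0.038] [0. 0. 0.]
(29, 35, 45.4) [-0.073  0.016  0.05 ] [0. 0. 0.]
(32, 37, 45.4) [-0.073  0.016  0.05 ] [0. 0. 0.]
```

move_arm:
  commands:
    - [[0.043,-0.009,-0.01],[0,0,0],0]
    - [[-0.025,0.005,0.064],[0.044,0.204,0],0]
    - [[-0.025,0.005,0.064],[0.044,0.204,0],0]
    - [[-0.026,0.005,0.065],[0.044,0.205,0],0]
    - [[0,0,0],[0,0,0],0]

```text
clock: 11.4
tcp_pos: [0.5443, 0.0805, 0.1523]
orientation: [0.257, 0.103, 0.961, -0.027]
wrist_force: [0.9, 0.2, -0.9]
finger_gap: 0.0557
```

```bash
python3 go.py 8 5 9.4
```

```text
at u 5.47 z 5.62 th 3.94  y 0.23 offturn [ 0.03 -0.01 -0.02] clear(.205) [3.3 0.5 3.8] (.24) [2.7 0.7 3.8]
t 11.4 P [0.5443 0.0805 0.1523] gap 0.0557 F f,y,z [ 0.88  0.39 -0.86] T f,y,z [-0.028  0.533  0.025]
shift/40mm [-0.128  0.022  0.202] turn/8deg [0.141 0.668 0.002]  rows: 0.7
```

move_arm:
  commands:
    - [[-0.02,0.004,-0.015],[0,0,0],0]
    - [[0,0,0],[0,0,0],0]
    - [[0,0,0],[0,0,0],0]

```text
clock: 11.7
tcp_pos: [0.5417, 0.0807, 0.1501]
orientation: [0.256, 0.103, 0.961, -0.027]
wrist_force: [0.3, -0.1, -2.3]
finger_gap: 0.0556
```

```bash
python3 go.py 8 5 9.4
```

```text
at u 8.01 z 3.23 th 4.05  y -0.04 offturn [-0.02  0.    0.01] clear(.205) [-0.1  3.4  6.3] (.24) [-0.7  3.6  6.3]
t 11.7 P [0.5417 0.0807 0.1501] gap 0.0556 F f,y,z [ 0.31 -0.03 -2.31] T f,y,z [ 0.01   0.589 -0.038]
shift/40mm [-0.063  0.015  0.258] turn/8deg [ 0.143  0.653 -0.001]  rows: 0.7
```

move_arm:
  commands:
    - [[0.01,0,0.08],[0.04,0.2,0],0]
    - [[-0.033,0.007,0.09],[0.05,0.226,0],0]
    - [[-0.04,0.008,0.088],[0.053,0.227,0],0]
    - [[0,0,0],[0,0,0],0]
    - [[0,0,0],[0,0,0],0]

```text
clock: 12.2
tcp_pos: [0.5398, 0.0813, 0.1607]
orientation: [0.212, 0.104, 0.972, -0.022]
wrist_force: [0.6, 0.7, -1.5]
finger_gap: 0.0555
```

```bash
python3 go.py 9.5 6 13.4
```

```text
at u 7.47 z 5.39 th 9.33  y 0.05 offturn [ 0.01 -0.   -0.  ] clear(.205) [2.4 1.2 3.6] (.24) [1.8 1.5 3.6]
t 12.2 P [0.5398 0.0813 0.1607] gap 0.0555 F f,y,z [ 0.46  0.84 -1.48] T f,y,z [ 0.009  0.484 -0.037]
shift/40mm [-0.085  0.017  0.181] turn/8deg [0.106 0.497 0.   ]  rows: 0.5
```

move_arm:
  commands:
    - [[-0.028,0.006,0.058],[0.035,0.165,0],0]
    - [[-0.028,0.006,0.06],[0.035,0.166,0],0]
    - [[-0.029,0.005,0.06],[0.036,0.166,0],0]
    - [[0,0,0],[0,0,0],0]
    - [[0,0,0],[0,0,0],0]

```text
clock: 12.7
tcp_pos: [0.5362, 0.082, 0.1677]
orientation: [0.177, 0.105, 0.978, -0.019]
wrist_force: [-0.1, -0.0, -0.5]
finger_gap: 0.0553
```

```bash
python3 go.py 11 7.5 17.4
```

```text
at u 9.64 z 5.79 th 13.40  y -0.00 offturn [-0.  0.  0.] clear(.205) [1.4 1.6 4.1] (.24) [0.8 1.9 4.1]
t 12.7 P [0.5362 0.082  0.1677] gap 0.0553 F f,y,z [-0.04 -0.06 -0.5 ] T f,y,z [0.006 0.438 0.024]
shift/40mm [-0.057  0.012  0.208] turn/8deg [ 0.106  0.489 -0.   ]  rows: 0.5
```

move_arm:
  commands:
    - [[-0.015,0.004,0.075],[0.035,0.163,0],0]
    - [[-0.02,0.004,0.07],[0.035,0.163,0],0]
    - [[-0.022,0.004,0.065],[0.036,0.163,0],0]
    - [[0,0,0],[0,0,0],0]
    - [[0,0,0],[0,0,0],0]

```text
clock: 13.2
tcp_pos: [0.5339, 0.0825, 0.1761]
orientation: [0.143, 0.105, 0.984, -0.015]
wrist_force: [-0.1, 0.1, -1.7]
finger_gap: 0.0556
```

```bash
python3 go.py 12.5 9.7 20.4
```

```text
at u 11.02 z 7.54 th 17.41  y -0.02 offturn [ 0. -0.  0.] clear(.205) [1.8 1.8 3.8] (.24) [1.1 2.  3.8]
t 13.2 P [0.5339 0.0825 0.1761] gap 0.0556 F f,y,z [-0.06  0.05 -1.69] T f,y,z [-0.003  0.307 -0.016]
shift/40mm [-0.046  0.01   0.178] turn/8deg [ 0.079  0.366 -0.   ]  rows: 0.4
```

move_arm:
  commands:
    - [[-0.015,0.003,0.06],[0.026,0.122,0],0]
    - [[-0.015,0.003,0.06],[0.026,0.122,0],0]
    - [[-0.016,0.004,0.058],[0.027,0.122,0],0]
    - [[0,0,0],[0,0,0],0]
    - [[0,0,0],[0,0,0],0]

```text
clock: 13.7
tcp_pos: [0.5326, 0.0828, 0.1837]
orientation: [0.117, 0.106, 0.987, -0.012]
wrist_force: [-0.3, -0.8, -1.4]
finger_gap: 0.056
```

```bash
python3 go.py 14 12 23.4
```

```text
at u 11.98 z 10.18 th 20.42  y 0.04 offturn [ 0.02 -0.   -0.01] clear(.205) [2.9 1.4 3.6] (.24) [2.1 1.8 3.6]
t 13.7 P [0.5326 0.0828 0.1837] gap 0.056 F f,y,z [-0.13 -0.8  -1.39] T f,y,z [ 0.006  0.314 -0.05 ]
shift/40mm [-0.053  0.01   0.17 ] turn/8deg [0.077 0.365 0.001]  rows: 0.4
```

move_arm:
  commands:
    - [[-0.018,0.003,0.057],[0.026,0.122,0],0]
    - [[-0.018,0.003,0.057],[0.026,0.122,0],0]
    - [[-0.018,0.004,0.056],[0.026,0.122,0],0]
    - [[0,0,0],[0,0,0],0]
    - [[0,0,0],[0,0,0],0]

```text
clock: 14.2
tcp_pos: [0.5304, 0.0832, 0.1905]
orientation: [0.091, 0.106, 0.99, -0.009]
wrist_force: [-0.0, 0.8, -0.5]
finger_gap: 0.0556
```

```bash
python3 go.py 16 14.5 27;python3 v.py k; python3 ov.py k
```

```text
at u 14.02 z 11.97 th 23.41  y -0.04 offturn [ 0.01 -0.   -0.01] clear(.205) [2.6 2.4 4.5] (.24) [1.7 2.8 4.5]
t 14.2 P [0.5304 0.0832 0.1905] gap 0.0556 F f,y,z [-0.18  0.78 -0.49] T f,y,z [-0.033  0.232 -0.057]
shift/40mm [-0.044  0.011  0.213] turn/8deg [0.094 0.438 0.001]  rows: 0.4
```

View pics/ov_side_k.png

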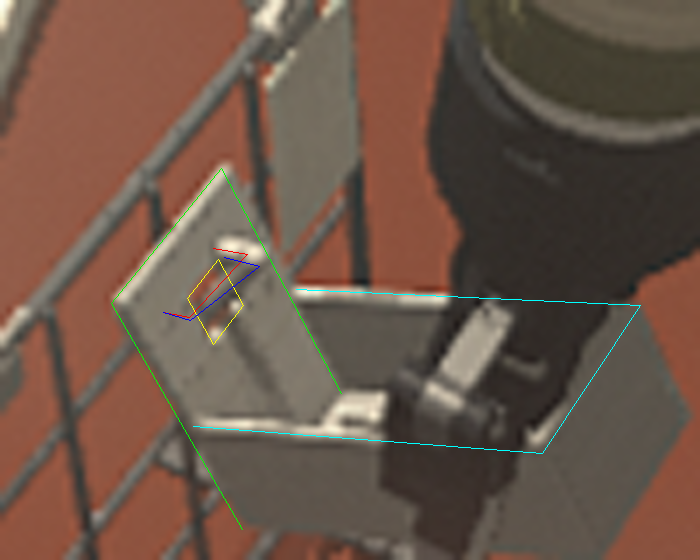

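View pics/v_k.png

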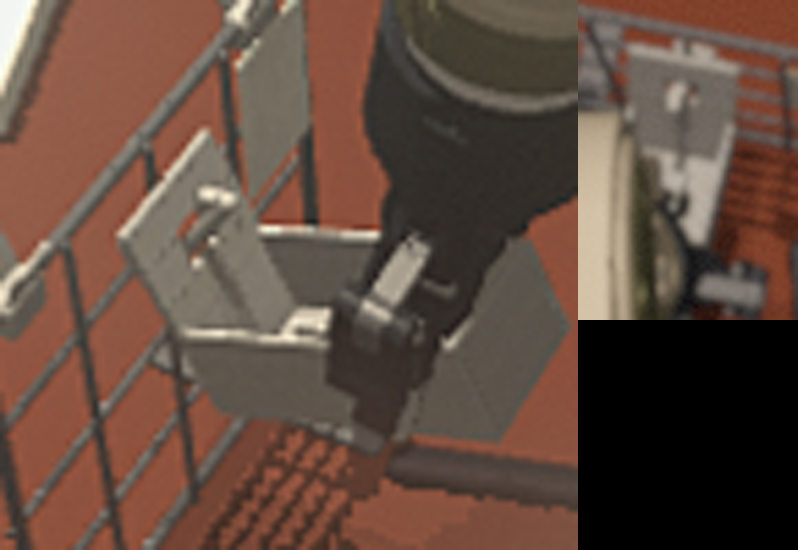

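move_arm:
  commands:
    - [[-0.014,0.004,0.07],[0.031,0.146,0],0]
    - [[-0.015,0.004,0.071],[0.031,0.146,0],0]
    - [[-0.015,0.004,0.071],[0.032,0.146,0],0]
    - [[0,0,0],[0,0,0],0]
    - [[0,0,0],[0,0,0],0]

```text
clock: 14.8
tcp_pos: [0.5283, 0.0837, 0.1987]
orientation: [0.06, 0.106, 0.993, -0.006]
wrist_force: [0.0, 0.0, -1.7]
finger_gap: 0.0555
```

```bash
python3 go.py 17.7 16.8 31
```

```text
at u 16.32 z 14.21 th 26.99  y 0.05 offturn [-0.01  0.   -0.  ] clear(.205) [2.4 3.4 5.4] (.24) [1.4 3.9 5.4]
t 14.8 P [0.5283 0.0837 0.1987] gap 0.0555 F f,y,z [-0.    0.04 -1.73] T f,y,z [0.016 0.172 0.02 ]
shift/40mm [-0.019  0.003  0.231] turn/8deg [ 0.106  0.49  -0.   ]  rows: 0.5
```

move_arm:
  commands:
    - [[-0.006,0.001,0.077],[0.035,0.163,0],0]
    - [[-0.006,0.001,0.077],[0.035,0.163,0],0]
    - [[-0.007,0.001,0.077],[0.036,0.164,0],0]
    - [[0,0,0],[0,0,0],0]
    - [[0,0,0],[0,0,0],0]

```text
clock: 15.3
tcp_pos: [0.5275, 0.0839, 0.2078]
orientation: [0.025, 0.107, 0.994, -0.003]
wrist_force: [-0.4, -0.2, -1.4]
finger_gap: 0.0558
```

```bash
python3 go.py 19.5 19.5 35.4
```

```text
at u 17.82 z 16.67 th 31.00  y 0.02 offturn [-0.  0.  0.] clear(.205) [3.  3.6 5.5] (.24) [1.9 4.3 5.5]
t 15.3 P [0.5275 0.0839 0.2078] gap 0.0558 F f,y,z [-0.34 -0.24 -1.38] T f,y,z [ 0.03   0.106 -0.012]
shift/40mm [-0.012  0.002  0.252] turn/8deg [ 0.116  0.538 -0.   ]  rows: 0.5
```

move_arm:
  commands:
    - [[-0.001,0,0.086],[0.038,0.179,0],0]
    - [[-0.001,0,0.086],[0.039,0.179,0],0]
    - [[-0.002,0,0.086],[0.039,0.18,0],0]
    - [[0,0,0],[0,0,0],0]
    - [[0,0,0],[0,0,0],0]

```text
clock: 15.8
tcp_pos: [0.5273, 0.0839, 0.2181]
orientation: [-0.013, 0.107, 0.994, 0.001]
wrist_force: [0.2, -0.1, -1.0]
finger_gap: 0.0557
```

```bash
python3 go.py 20 21.5 40
```

```text
at u 19.21 z 19.70 th 35.39  y -0.01 offturn [-0.01  0.    0.  ] clear(.205) [4.1 3.3 5.3] (.24) [2.9 4.1 5.3]
t 15.8 P [0.5273 0.0839 0.2181] gap 0.0557 F f,y,z [ 0.18 -0.06 -0.95] T f,y,z [ 0.008 -0.024  0.043]
shift/40mm [ 0.026 -0.005  0.231] turn/8deg [ 0.122  0.563 -0.001]  rows: 0.6
```

```bash
python3 - <<'E'
import sys;sys.argv=['x']
from go import *
for w in [(20,21.5,40),(20.5,22,42),(21,22.5,43),(21,23,44),(21,24,45),(21.5,25,45),(21.5,26,45),(22,27,45),(22.5,28,45)]:
    print(w,[np.round(clear(p,w[0],w[1],np.deg2rad(w[2])),1).tolist() for p in(.18,.205,.24)])
E
python3 go.py 21 22.5 43
```

```text
(20, 21.5, 40) [[4.7, 2.5, 4.6], [4.1, 3.2, 4.6], [3.5, 4.1, 4.6]]
(20.5, 22, 42) [[4.5, 2.7, 4.4], [3.8, 3.4, 4.4], [3.1, 4.4, 4.4]]
(21, 22.5, 43) [[4.0, 2.9, 4.6], [3.4, 3.6, 4.6], [2.5, 4.6, 4.6]]
(21, 23, 44) [[4.1, 2.7, 4.3], [3.4, 3.4, 4.3], [2.5, 4.4, 4.3]]
(21, 24, 45) [[4.1, 2.1, 4.0], [3.4, 2.9, 4.0], [2.4, 3.9, 4.0]]
(21.5, 25, 45) [[3.4, 2.0, 4.5], [2.7, 2.7, 4.5], [1.7, 3.8, 4.5]]
(21.5, 26, 45) [[3.3, 1.4, 4.5], [2.5, 2.2, 4.5], [1.4, 3.3, 4.5]]
(22, 27, 45) [[2.6, 1.2, 5.0], [1.8, 2.1, 5.0], [0.7, 3.2, 5.0]]
(22.5, 28, 45) [[2.1, 1.1, 5.5], [1.1, 1.9, 5.5], [0.1, 3.1, 5.5]]
at u 19.21 z 19.70 th 35.39  y -0.01 offturn [-0.01  0.    0.  ] clear(.205) [4.1 3.3 5.3] (.24) [2.9 4.1 5.3]
t 15.8 P [0.5273 0.0839 0.2181] gap 0.0557 F f,y,z [ 0.18 -0.06 -0.95] T f,y,z [ 0.008 -0.024  0.043]
shift/40mm [ 0.039 -0.008  0.376] turn/8deg [ 0.201  0.929 -0.001]  rows: 0.9
```

Go to (21, 22.5, 43).

move_arm:
  commands:
    - [[0.009,-0.002,0.094],[0.05,0.232,0],0]
    - [[0.01,-0.002,0.094],[0.05,0.232,0],0]
    - [[0.01,-0.002,0.094],[0.05,0.232,0],0]
    - [[0.01,-0.002,0.094],[0.05,0.232,0],0]
    - [[0,0,0],[0,0,0],0]

```text
clock: 16.3
tcp_pos: [0.5294, 0.0834, 0.2332]
orientation: [-0.079, 0.106, 0.991, 0.008]
wrist_force: [-0.4, -0.8, -0.9]
finger_gap: 0.0554
```

move_arm:
  commands:
    - [[0,0,0],[0,0,0],0]

```text
clock: 16.4
tcp_pos: [0.5289, 0.0836, 0.2331]
orientation: [-0.079, 0.106, 0.991, 0.008]
wrist_force: [1.1, -0.2, -1.5]
finger_gap: 0.0555
```

```bash
python3 go.py 21 23.5 45; python3 v.py l; python3 ov.py l
```

```text
at u 20.96 z 22.48 th 42.98  y 0.03 offturn [-0.01  0.    0.  ] clear(.205) [3.4 3.6 4.6] (.24) [2.6 4.6 4.6]
t 16.4 P [0.5289 0.0836 0.2331] gap 0.0555 F f,y,z [ 1.09  0.04 -1.55] T f,y,z [-0.002 -0.15  -0.039]
shift/40mm [ 0.028 -0.007  0.105] turn/8deg [ 0.054  0.247 -0.001]  rows: 0.2
```

View pics/ov_side_l.png

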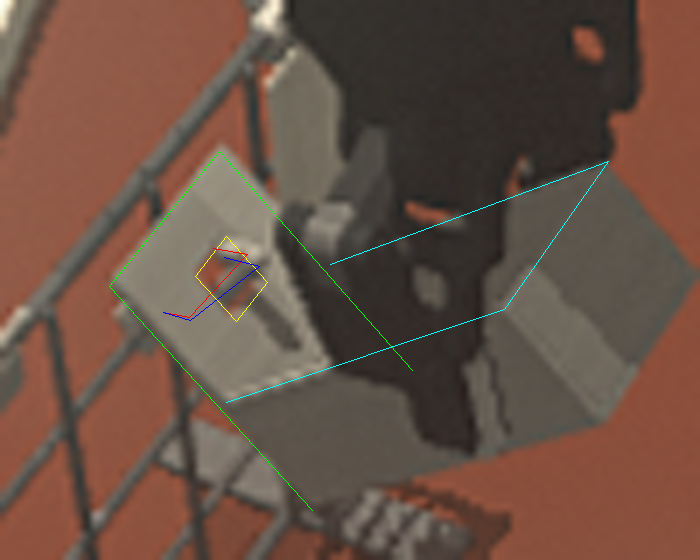

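View pics/v_l.png

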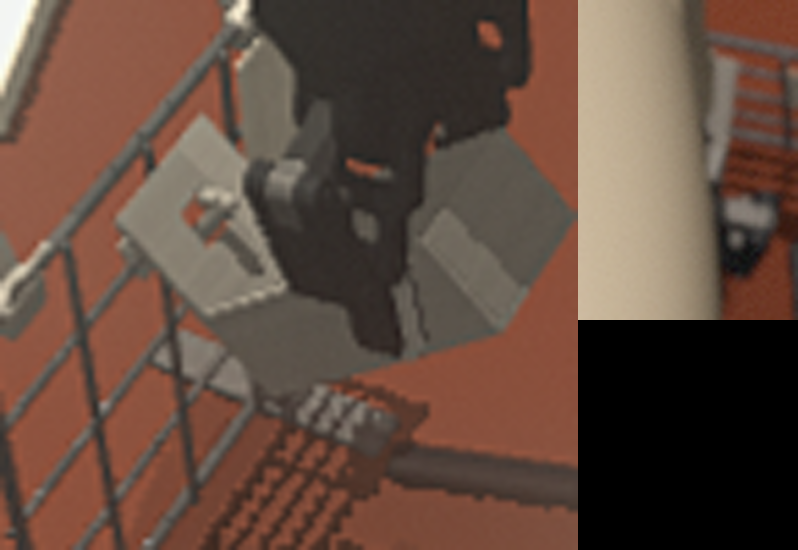

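```bash
cat > z.py <<'E'
from h import *
import sys
t=sys.argv[1]
if len(sys.argv)>2: snap(t)
cv2.imwrite(f"pics/z_{t}.png",cv2.resize(cv2.imread(f"pics/side_{t}.png")[222:272,245:295],None,fx=11,fy=11,interpolation=cv2.INTER_CUBIC))
E
python3 z.py l
```

```text
(no output)
```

View pics/z_l.png

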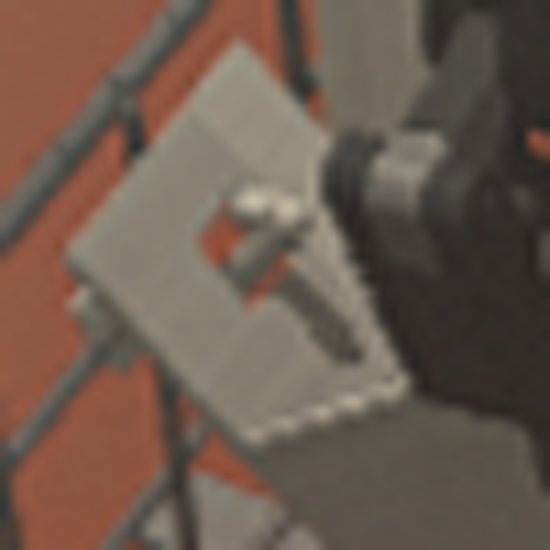

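move_arm:
  commands:
    - [[0.014,-0.003,0.052],[0.027,0.123,0],0]
    - [[0.014,-0.004,0.053],[0.027,0.124,0],0]
    - [[-0.006,0.001,0.023],[0,0,0],0]
    - [[-0.006,0.001,0.023],[0,0,0],0]
    - [[0,0,0],[0,0,0],0]

```text
clock: 17.0
tcp_pos: [0.5297, 0.0833, 0.2396]
orientation: [-0.096, 0.106, 0.99, 0.01]
wrist_force: [0.2, 1.3, -1.1]
finger_gap: 0.0559
```

move_arm:
  commands:
    - [[0,0,0],[0,0,0],0]

```text
clock: 17.1
tcp_pos: [0.5296, 0.0834, 0.2396]
orientation: [-0.096, 0.106, 0.99, 0.01]
wrist_force: [-0.1, 0.2, -1.6]
finger_gap: 0.0554
```

```bash
python3 go.py 21.5 26.3 45
```

```text
at u 21.39 z 25.77 th 45.03  y -0.04 offturn [ 0. -0.  0.] clear(.205) [2.6 2.2 4.4] (.24) [1.6 3.3 4.4]
t 17.1 P [0.5296 0.0834 0.2396] gap 0.0554 F f,y,z [-0.13  0.17 -1.62] T f,y,z [-0.046 -0.224 -0.047]
shift/40mm [-0.003  0.002  0.012] turn/8deg [-0.001 -0.003 -0.   ]  rows: 0.0
```

move_arm:
  commands:
    - [[0.016,-0.004,0.017],[0,0,0],0]
    - [[0.016,-0.004,0.017],[0,0,0],0]
    - [[0,0,0],[0,0,0],0]
    - [[0,0,0],[0,0,0],0]

```text
clock: 17.5
tcp_pos: [0.5305, 0.0831, 0.2407]
orientation: [-0.097, 0.106, 0.99, 0.01]
wrist_force: [-1.7, 1.2, -2.2]
finger_gap: 0.0552
```

```bash
python3 go.py
```

```text
at u 20.52 z 26.82 th 45.10  y -0.09 offturn [-0.    0.    0.01] clear(.205) [3.3 0.9 3.5] (.24) [2.2 2.  3.5]
t 17.5 P [0.5305 0.0831 0.2407] gap 0.0552 F f,y,z [-1.91  0.81 -2.24] T f,y,z [-0.018  0.255  0.039]
```

move_arm:
  commands:
    - [[0.01,-0.002,0.01],[0,0,0],0]
    - [[0,0,0],[0,0,0],0]
    - [[0,0,0],[0,0,0],0]

```text
clock: 17.8
tcp_pos: [0.5307, 0.083, 0.241]
orientation: [-0.097, 0.106, 0.99, 0.01]
wrist_force: [-2.7, -0.1, -4.1]
finger_gap: 0.0554
```

```bash
python3 go.py
```

```text
at u 20.31 z 27.03 th 45.13  y -0.13 offturn [-0.01  0.    0.  ] clear(.205) [3.5 0.6 3.3] (.24) [2.4 1.7 3.3]
t 17.8 P [0.5307 0.083  0.241 ] gap 0.0554 F f,y,z [-2.62 -0.64 -4.07] T f,y,z [-0.01   0.608 -0.013]
```

move_arm:
  commands:
    - [[-0.015,0.003,-0.015],[0,0,0],0]
    - [[-0.01,0.002,-0.01],[0,0,0],0]
    - [[0,0,0],[0,0,0],0]
    - [[0,0,0],[0,0,0],0]

```text
clock: 18.2
tcp_pos: [0.5305, 0.0831, 0.2405]
orientation: [-0.096, 0.106, 0.99, 0.01]
wrist_force: [-2.1, 0.4, -2.1]
finger_gap: 0.0558
```

```bash
python3 go.py; python3 - <<'E'
import sys;sys.argv=['x']
from go import *
from scipy.optimize import fsolve
# contacts in go-coordinates: A (5.1-1.15,6.1-.4), B(9.25-1.15,5.36-.4), C(20.6,26.7,45.1)
for phi in(.1,.13,.15,.165,.18,.205,.22,.24):
    H=hook(phi);th=np.deg2rad(-1.)
    F=lambda x:[clear(phi,3.95+x[0],5.7+x[1],th,H)[1],clear(phi,8.1+x[0],4.96+x[1],th,H)[0]]
    x=fsolve(F,[0,0]);print(phi,x.round(2),[round(clear(phi,20.6+x[0],26.7+x[1],np.deg2rad(t),H)[1],2) for t in (44,45.1,46)])
E
```

```text
at u 20.45 z 26.76 th 45.00  y -0.09 offturn [ 0.01 -0.    0.  ] clear(.205) [3.3 0.9 3.5] (.24) [2.3 2.  3.5]
t 18.2 P [0.5305 0.0831 0.2405] gap 0.0558 F f,y,z [-2.11 -0.03 -2.11] T f,y,z [0.027 0.347 0.008]
0.1 [ 2.33 -0.1 ] [np.float64(-0.5), np.float64(-0.47), np.float64(-0.47)]
0.13 [ 1.64 -0.02] [np.float64(-0.08), np.float64(-0.05), np.float64(-0.04)]
0.15 [1.21 0.02] [np.float64(0.22), np.float64(0.24), np.float64(0.26)]
0.165 [0.87 0.04] [np.float64(0.42), np.float64(0.46), np.float64(0.48)]
0.18 [0.52 0.03] [np.float64(0.63), np.float64(0.66), np.float64(0.68)]
0.205 [-0.03  0.01] [np.float64(0.98), np.float64(1.02), np.float64(1.05)]
0.22 [-0.37 -0.02] [np.float64(1.19), np.float64(1.23), np.float64(1.25)]
0.24 [-0.79 -0.05] [np.float64(1.48), np.float64(1.51), np.float64(1.54)]
```

```bash
sed -i 's/^SZ0=.*/SZ0=-4.2;U0=3.55;TH0=-1.0/; s/clear(\.205,/clear(.16,/; s/clear(\.24,/clear(.2,/; s/clear(\.205)/clear(.16)/;s/(\.24)/(.2)/' go.py; python3 go.py; python3 - <<'E'
import sys;sys.argv=['x']
from go import *
u,z,th,_,_=where()
for p in (.13,.16,.19):
  H=hook(p);s=np.pi/4+p
  print(p)
  for off in(0.6,1.2,1.8):
    # perpendicular away (out-down) from contact-start by off then along slope
    b=np.array([20.6+.8,26.7+.25])+off*np.array([.707,-.707])
    print(off,[np.round(clear(p,*(b+d*np.array([np.cos(s),np.sin(s)])),np.deg2rad(45),H)[:2],1).tolist() for d in range(0,16,2)])
E
```

```text
at u 21.25 z 27.01 th 45.00  y -0.09 offturn [ 0.01 -0.    0.  ] clear(.16) [ 4.  -0.   4.3] (.2) [2.7 1.3 4.3]
t 18.2 P [0.5305 0.0831 0.2405] gap 0.0558 F f,y,z [-2.11 -0.03 -2.11] T f,y,z [0.027 0.347 0.008]
0.13
0.6 [[4.5, -0.3], [3.7, -0.3], [3.7, -0.3], [4.0, -0.3], [4.3, -0.3], [5.3, -0.3], [6.7, -0.3], [8.1, -0.3]]
1.2 [[4.1, 0.3], [3.1, 0.3], [3.1, 0.3], [3.4, 0.3], [3.7, 0.3], [4.8, 0.3], [6.2, 0.3], [7.6, 0.3]]
1.8 [[3.7, 0.9], [2.5, 0.9], [2.5, 0.9], [2.8, 0.9], [3.2, 0.9], [4.3, 0.9], [5.7, 0.9], [7.2, 0.9]]
0.16
0.6 [[3.5, 0.7], [2.5, 0.7], [2.6, 0.7], [2.9, 0.7], [3.4, 0.7], [4.7, 0.7], [6.1, 0.7], [7.5, 0.7]]
1.2 [[3.1, 1.3], [1.9, 1.3], [2.0, 1.3], [2.3, 1.3], [2.9, 1.3], [4.2, 1.3], [5.6, 1.3], [7.0, 1.3]]
1.8 [[2.8, 1.9], [1.4, 1.9], [1.4, 1.9], [1.7, 1.9], [2.3, 1.9], [3.7, 1.9], [5.1, 1.9], [6.5, 1.9]]
0.19
0.6 [[2.5, 1.7], [1.3, 1.7], [1.5, 1.7], [1.9, 1.7], [2.6, 1.7], [4.0, 1.7], [5.5, 1.7], [6.9, 1.7]]
1.2 [[2.2, 2.3], [0.8, 2.3], [0.9, 2.3], [1.3, 2.3], [2.1, 2.3], [3.5, 2.3], [5.0, 2.3], [6.4, 2.3]]
1.8 [[1.8, 2.9], [0.5, 2.9], [0.3, 2.9], [0.7, 2.9], [1.6, 2.9], [3.0, 2.9], [4.5, 2.9], [5.9, 2.9]]
```

move_arm:
  commands:
    - [[-0.018,0.004,-0.018],[0,0,0],0]
    - [[0,0,0],[0,0,0],0]
    - [[0,0,0],[0,0,0],0]

```text
clock: 18.5
tcp_pos: [0.5302, 0.0832, 0.2399]
orientation: [-0.096, 0.106, 0.99, 0.01]
wrist_force: [0.3, 0.3, -1.4]
finger_gap: 0.0553
```

```bash
python3 go.py
```

```text
at u 21.57 z 26.46 th 44.95  y -0.07 offturn [ 0.02 -0.    0.  ] clear(.16) [3.7 0.5 4.6] (.2) [2.5 1.8 4.6]
t 18.5 P [0.5302 0.0832 0.2399] gap 0.0553 F f,y,z [ 0.22  0.38 -1.44] T f,y,z [-0.015 -0.138  0.007]
```

move_arm:
  commands:
    - [[-0.02,0.004,0.005],[0,0,0],0]
    - [[-0.019,0.004,0.025],[0,0,0],0]
    - [[0,0,0],[0,0,0],0]
    - [[0,0,0],[0,0,0],0]

```text
clock: 18.9
tcp_pos: [0.5281, 0.0836, 0.2409]
orientation: [-0.096, 0.106, 0.99, 0.01]
wrist_force: [-0.2, -0.5, -0.4]
finger_gap: 0.0555
```

```bash
python3 go.py
```

```text
at u 23.68 z 27.40 th 45.01  y -0.10 offturn [ 0.01 -0.    0.  ] clear(.16) [1.6 1.7 6.7] (.2) [0.2 3.1 6.7]
t 18.9 P [0.5281 0.0836 0.2409] gap 0.0555 F f,y,z [-0.1  -0.58 -0.39] T f,y,z [ 0.024 -0.232 -0.011]
```

move_arm:
  commands:
    - [[-0.014,0.003,0.02],[0,0,0],0]
    - [[-0.014,0.003,0.02],[0,0,0],0]
    - [[0,0,0],[0,0,0],0]
    - [[0,0,0],[0,0,0],0]

```text
clock: 19.3
tcp_pos: [0.5269, 0.0839, 0.2424]
orientation: [-0.096, 0.106, 0.99, 0.01]
wrist_force: [-0.5, -0.2, -1.4]
finger_gap: 0.0558
```

```bash
python3 go.py;python3 z.py m 1
```

```text
at u 24.91 z 28.91 th 45.03  y -0.12 offturn [ 0. -0.  0.] clear(.16) [1.5 1.8 7.9] (.2) [-0.2  3.3  7.9]
t 19.3 P [0.5269 0.0839 0.2424] gap 0.0558 F f,y,z [-0.4  -0.28 -1.44] T f,y,z [ 0.007 -0.194 -0.025]
```

View pics/z_m.png

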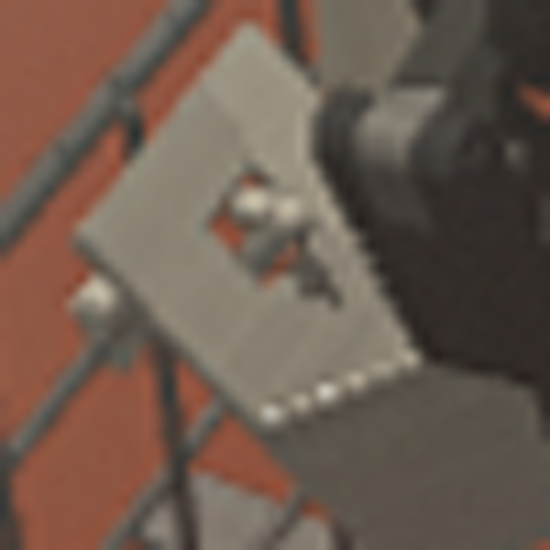

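move_arm:
  commands:
    - [[-0.013,0.003,0.022],[0,0,0],0]
    - [[-0.013,0.003,0.022],[0,0,0],0]
    - [[0,0,0],[0,0,0],0]
    - [[0,0,0],[0,0,0],0]

```text
clock: 19.8
tcp_pos: [0.5259, 0.0841, 0.2442]
orientation: [-0.096, 0.106, 0.99, 0.01]
wrist_force: [0.2, 0.1, -1.0]
finger_gap: 0.0559
```

```bash
python3 go.py
```

```text
at u 25.99 z 30.67 th 45.03  y -0.07 offturn [ 0. -0.  0.] clear(.16) [2.  1.6 9. ] (.2) [0.3 3.2 9. ]
t 19.8 P [0.5259 0.0841 0.2442] gap 0.0559 F f,y,z [ 0.17  0.17 -1.01] T f,y,z [ 0.011 -0.141 -0.031]
```

move_arm:
  commands:
    - [[-0.013,0.003,0.021],[0,0,0],0]
    - [[-0.013,0.003,0.021],[0,0,0],0]
    - [[0,0,0],[0,0,0],0]
    - [[0,0,0],[0,0,0],0]

```text
clock: 20.2
tcp_pos: [0.5248, 0.0843, 0.2459]
orientation: [-0.096, 0.106, 0.99, 0.01]
wrist_force: [0.9, 0.6, -0.6]
finger_gap: 0.0555
```

```bash
python3 go.py;python3 z.py n 1
```

```text
at u 27.06 z 32.36 th 45.03  y -0.08 offturn [ 0. -0.  0.] clear(.16) [ 2.6  1.5 10.1] (.2) [ 1.4  3.1 10.1]
t 20.2 P [0.5248 0.0843 0.2459] gap 0.0555 F f,y,z [ 0.75  0.81 -0.62] T f,y,z [-0.007 -0.195 -0.018]
```

View pics/z_n.png

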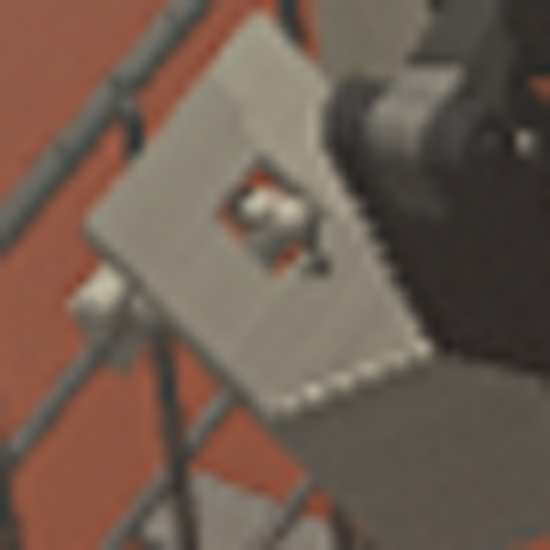

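The hook sits centred in the slot with no contact. I'll continue along the slope.

move_arm:
  commands:
    - [[-0.02,0.004,0.03],[0,0,0],0]
    - [[-0.02,0.004,0.03],[0,0,0],0]
    - [[0,0,0],[0,0,0],0]
    - [[0,0,0],[0,0,0],0]

```text
clock: 20.7
tcp_pos: [0.5233, 0.0846, 0.2483]
orientation: [-0.096, 0.106, 0.99, 0.01]
wrist_force: [0.2, -0.6, -0.8]
finger_gap: 0.0557
```

```bash
python3 go.py
```

```text
at u 28.66 z 34.80 th 45.02  y -0.12 offturn [ 0.01 -0.   -0.  ] clear(.16) [ 4.7  1.4 11.7] (.2) [ 3.5  3.1 11.7]
t 20.7 P [0.5233 0.0846 0.2483] gap 0.0557 F f,y,z [ 0.31 -0.54 -0.79] T f,y,z [-0.026 -0.17  -0.005]
```

move_arm:
  commands:
    - [[-0.02,0.004,0.028],[0,0,0],0]
    - [[-0.02,0.004,0.028],[0,0,0],0]
    - [[0,0,0],[0,0,0],0]
    - [[0,0,0],[0,0,0],0]

```text
clock: 21.1
tcp_pos: [0.5217, 0.085, 0.2506]
orientation: [-0.096, 0.106, 0.99, 0.01]
wrist_force: [-0.9, 0.2, -1.2]
finger_gap: 0.0555
```

```bash
python3 go.py;python3 z.py o 1
```

```text
at u 30.29 z 37.03 th 45.02  y -0.12 offturn [ 0. -0.  0.] clear(.16) [ 6.6  1.4 13.3] (.2) [ 5.4  3.3 13.3]
t 21.1 P [0.5217 0.085  0.2506] gap 0.0555 F f,y,z [-0.98  0.04 -1.2 ] T f,y,z [ 0.002 -0.205 -0.019]
```

View pics/z_o.png

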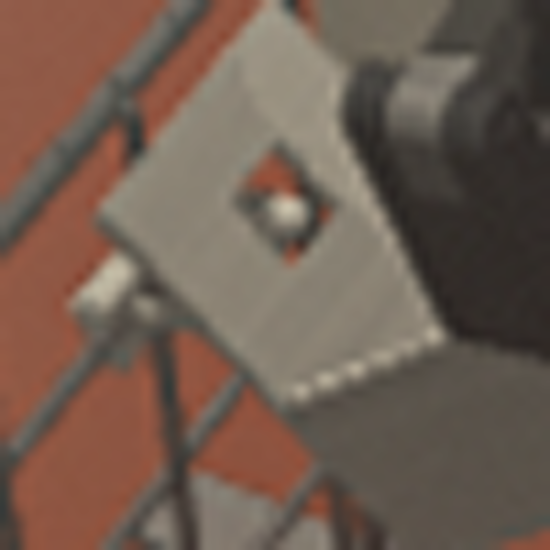

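move_arm:
  commands:
    - [[-0.05,0.011,0.06],[0,0,0],0]
    - [[-0.07,0.015,0.08],[0,0,0],0]
    - [[-0.08,0.017,0.09],[0,0,0],0]
    - [[-0.08,0.017,0.09],[0,0,0],0]
    - [[0,0,0],[0,0,0],0]

```text
clock: 21.7
tcp_pos: [0.5102, 0.0875, 0.2642]
orientation: [-0.096, 0.106, 0.99, 0.01]
wrist_force: [-0.2, -0.1, -1.1]
finger_gap: 0.0556
```

move_arm:
  commands:
    - [[-0.2,0.043,0.2],[0,0,0],0]
    - [[-0.3,0.064,0.2],[0,0,0],0]
    - [[-0.4,0.086,0.2],[0,0,0],0]
    - [[-0.4,0.086,0.1],[0,0,0],0]
    - [[-0.4,0.086,0],[0,0,0],0]

```text
clock: 22.2
tcp_pos: [0.4413, 0.1023, 0.2927]
orientation: [-0.096, 0.106, 0.99, 0.011]
wrist_force: [-0.6, 0.5, -1.2]
finger_gap: 0.056
```

```bash
python3 go.py;python3 v.py p; python3 -c "
from h import *
cv2.imwrite('pics/p1.png',cv2.imread('pics/side_p.png')[130:330,190:420])
from k import *
print(cur()[0]['joint_pos'].round(2))"
```

```text
at u 112.47 z 79.24 th 44.95  y -0.17 offturn [ 0.02 -0.01  0.02] clear(.16) [83.6 89.8 95.5] (.2) [83.7 90.5 95.5]
t 22.2 P [0.4413 0.1023 0.2927] gap 0.056 F f,y,z [-0.65  0.4  -1.18] T f,y,z [ 0.016 -0.252 -0.039]
[ 0.02  0.21 -0.    1.54  0.05  0.23]
```

View pics/side_p.png

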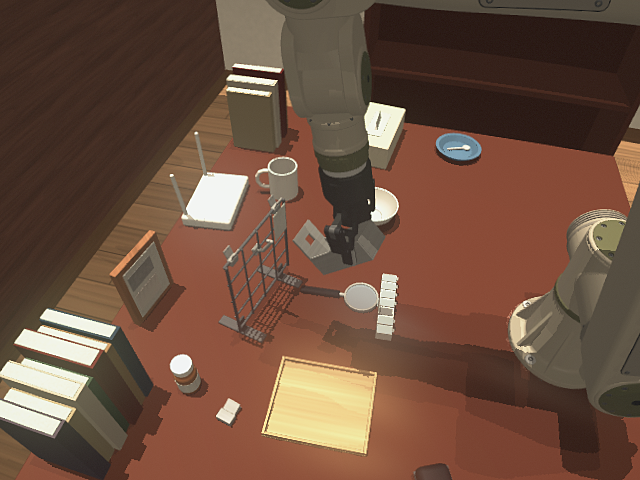

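```bash
python3 - <<'E'
from k import *
from scipy.optimize import least_squares,fsolve
D=[((.313,.046,1.304,0),(.181,.546,.25)),((.21,0,1.54,.05),(.4413,.1023,.2927)),((.02,-.83,.14,-.17),(.55,.079,.1346)),((-.22,-.74,.48,-.23),(.4804,.1087,.2338)),((-.19,-.4,1.0,-.28),(.4155,.2035,.33))]
J1=[1.11,.02,.08,.19,.45]
def fk(p,j):
    a,h,L1,L2,T,k=p;p2=j[0]-j[1];p3=p2+j[2]
    return np.array([a+L1*np.sin(j[0])+(L2)*np.cos(p2)+k*np.sin(p2)+T*np.cos(j[3])*np.cos(p3),h+L1*np.cos(j[0])-L2*np.sin(p2)+k*np.cos(p2)-T*np.cos(j[3])*np.sin(p3)])
def res(p):
    o=[]
    for (j,x),q in zip(D,J1):
        r=x[0]*np.cos(q)+x[1]*np.sin(q);o+=list(fk(p,j)-[r,x[2]])
    return np.r_[o,.02*(p-np.array([0,.3,.35,.35,.25,0]))]
s=least_squares(res,[0,.3,.35,.35,.25,0]);p=s.x;print(p.round(3),(s.fun[:10]*1000).round(1))
for z in (.08,.027):
  for tilt in (35,):
    pit=np.deg2rad(90-tilt);j4=lambda x:pit-(x[0]-x[1])
    x=fsolve(lambda x:fk(p,(x[0],x[1],pit-x[0]+x[1],-.3))-[.495,z],[.2,-.9]);print(z,x.round(2),j4(x).round(2))
# target deltas
RZ=R.from_euler('z',.055-YAW)
Q0=R.from_quat([0.10160508,0.94857791,-0.03152227,0.29813202])
Qt=RZ*R.from_rotvec(ycase*np.deg2rad(1.0))*Q0
B=np.array([.461,.256,.005]);off=R.from_euler('z',.055).apply([-.0276,0,.0216])
s_,P,Q=cur();print("P",P)
delta(B+off+[0,0,.05],Qt);delta(B+off,Qt)
E
```

```text
[0.005 0.239 0.513 0.406 0.423 0.054] [-0.7 -1.8  1.8 -0.3 -1.7 -1.3  2.9  3.7 -2.3 -0.2]
0.08 [ 0.06 -1.05] -0.15
0.027 [ 0.21 -1.12] -0.37
P [0.44009667 0.10255393 0.29266376]
shift/40mm [-0.166  3.798 -5.402] turn/8deg [-0.444 -5.626  1.809]  rows: 5.6
shift/40mm [-0.166  3.798 -6.652] turn/8deg [-0.444 -5.626  1.809]  rows: 6.7
```

```bash
cat > tgtp.py <<'E'
from k import *
import sys
Q0=R.from_quat([0.10160508,0.94857791,-0.03152227,0.29813202])
YT=float(np.deg2rad(-45));TH=float(sys.argv[1]) if len(sys.argv)>1 else 1.0
Qt=R.from_euler('z',YT-YAW)*R.from_rotvec(ycase*np.deg2rad(TH))*Q0
B=np.array([.461,.256,.005]);off=R.from_euler('z',YT).apply([-.0276,0,.0216]) 
# centre of whole case (box 120 incl plate) at tray centre
if __name__=="__main__":
    print("tcp target",B+off,cur()[1],cur()[0]["joint_pos"].round(2),"t",cur()[0]["clock"])
    for h in(.15,.05,0): delta(B+off+[0,0,h],Qt)
E
python3 tgtp.py; python3 - <<'E'
import numpy as np
from scipy.optimize import fsolve
p=(.005,.239,.513,.406,.423,.054)
def fk(p,j):
    a,h,L1,L2,T,k=p;p2=j[0]-j[1];p3=p2+j[2]
    return np.array([a+L1*np.sin(j[0])+(L2)*np.cos(p2)+k*np.sin(p2)+T*np.cos(j[3])*np.cos(p3),h+L1*np.cos(j[0])-L2*np.sin(p2)+k*np.cos(p2)-T*np.cos(j[3])*np.sin(p3)])
for z in(.15,.027):
    x=fsolve(lambda x:fk(p,(x[0],x[1],np.deg2rad(80)-x[0]+x[1],.57))-[.52,z],[.2,-.5]);print(z,x)
E
```

```text
tcp target [0.44148385 0.27551615 0.0266    ] [0.44009667 0.10255393 0.29266376] [ 0.02  0.21 -0.    1.54  0.05  0.23] t 22.3
shift/40mm [ 0.035  4.324 -2.902] turn/8deg [-2.728 -5.007 -3.895]  rows: 5.0
shift/40mm [ 0.035  4.324 -5.402] turn/8deg [-2.728 -5.007 -3.895]  rows: 5.4
shift/40mm [ 0.035  4.324 -6.652] turn/8deg [-2.728 -5.007 -3.895]  rows: 6.7
0.15 [ 0.23466238 -0.51531436]
0.027 [ 0.42130003 -0.64545416]
```

move_arm:
  commands:
    - [[0.004,0.432,-0.2],[-0.273,-0.5,-0.39],0]
    - [[0.004,0.432,-0.2],[-0.273,-0.5,-0.39],0]
    - [[0.004,0.432,-0.2],[-0.273,-0.5,-0.39],0]
    - [[0.004,0.432,-0.2],[-0.273,-0.5,-0.39],0]
    - [[0.004,0.432,-0.3],[-0.273,-0.5,-0.39],0]

```text
clock: 22.8
tcp_pos: [0.4436, 0.1891, 0.2483]
orientation: [0.091, 0.245, 0.964, -0.051]
wrist_force: [-0.5, 0.3, -1.2]
finger_gap: 0.0557
```

move_arm:
  commands:
    - [[0.003,0.432,-0.3],[-0.273,-0.5,-0.39],0]
    - [[0.003,0.432,-0.35],[-0.273,-0.5,-0.39],0]
    - [[0.003,0.432,-0.4],[-0.273,-0.5,-0.39],0]
    - [[0.003,0.432,-0.4],[-0.273,-0.5,-0.39],0]
    - [[0.003,0.432,-0.35],[-0.273,-0.5,-0.39],0]

```text
clock: 23.3
tcp_pos: [0.4436, 0.2757, 0.1754]
orientation: [0.271, 0.368, 0.883, -0.111]
wrist_force: [-0.1, 0.6, -0.2]
finger_gap: 0.0555
```

move_arm:
  commands:
    - [[0,0,0],[0,0,0],0]
    - [[0,0,0],[0,0,0],0]
    - [[0,0,0],[0,0,0],0]

```text
clock: 23.6
tcp_pos: [0.4444, 0.2746, 0.1762]
orientation: [0.269, 0.368, 0.883, -0.111]
wrist_force: [0.5, -0.3, -0.7]
finger_gap: 0.0555
```

```bash
python3 tgtp.py; python3 ff.py; python3 -c "
from h import *
snap('q')"
```

```text
tcp target [0.44148385 0.27551615 0.0266    ] [0.44435549 0.27456035 0.17623348] [ 0.7   0.25 -0.36  0.91 -0.59  1.47] t 23.6
shift/40mm [-0.072  0.024  0.009] turn/8deg [-0.013 -0.002  0.013]  rows: 0.1
shift/40mm [-0.072  0.024 -2.491] turn/8deg [-0.013 -0.002  0.013]  rows: 2.5
shift/40mm [-0.072  0.024 -3.741] turn/8deg [-0.013 -0.002  0.013]  rows: 3.7
t 23.6 P [0.4444 0.2746 0.1762] gap 0.0555 F f,y,z [ 0.54 -0.16 -0.66] T f,y,z [0.396 0.497 0.028]
```

View pics/side_q.png

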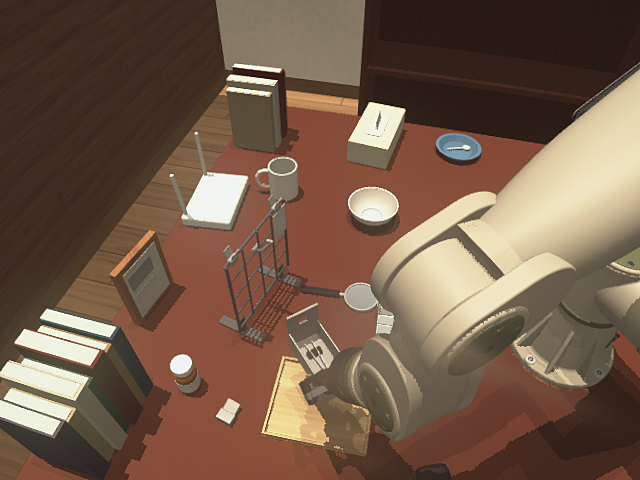

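View pics/top_q.png

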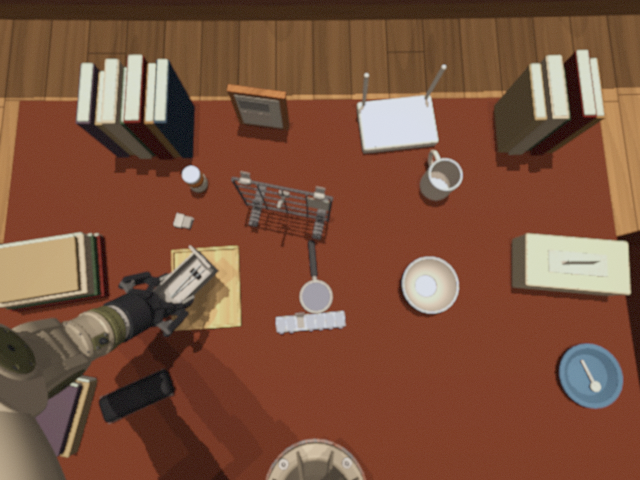

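move_arm:
  commands:
    - [[-0.02,0.006,-0.5],[0,0,0],0]
    - [[-0.02,0.006,-0.6],[0,0,0],0]
    - [[-0.02,0.006,-0.6],[0,0,0],0]
    - [[-0.012,0.006,-0.5],[0,0,0],0]
    - [[0,0,-0.3],[0,0,0],0]

```text
clock: 24.2
tcp_pos: [0.4411, 0.2747, 0.0748]
orientation: [0.269, 0.368, 0.883, -0.112]
wrist_force: [-0.2, -0.4, -1.3]
finger_gap: 0.0558
```

move_arm:
  commands:
    - [[0,0,0],[0,0,0],0]
    - [[0,0,0],[0,0,0],0]

```text
clock: 24.4
tcp_pos: [0.4417, 0.2757, 0.0762]
orientation: [0.269, 0.368, 0.883, -0.111]
wrist_force: [0.1, -0.9, -0.7]
finger_gap: 0.0556
```

```bash
cat > ov2.py <<'E'
import sys; tag=sys.argv[1]; sys.argv=['x',sys.argv[2]]
from tgtp import *
if tag: snap(tag)
s,P,Q=cur()
for n,(x0,y0,x1,y1) in dict(side=(250,290,390,430),top=(150,230,260,330)).items():
    k=5.5 if n=='top' else 4
    d=load(n,tag);im=cv2.resize(cv2.imread(f"pics/{n}_{tag}.png")[y0:y1,x0:x1],None,fx=k,fy=k,interpolation=cv2.INTER_CUBIC)
    # case frame orientation from tool: Rc = Q*Qt^-1*Rz(YT) 
    Rc=Q*Qt.inv()*R.from_euler('z',YT)
    C=lambda L:P+Rc.apply((np.array(L,float)-[-27.6,0.3,21.6])/1000)
    for L,col in(([(56,28,40),(-60,28,40),(-60,-28,40),(56,-28,40)],(255,255,0)),([(60,28,0),(60,28,84),(60,-28,84),(60,-28,0)],(0,255,0)),([(60,28,0),(-60,28,0),(-60,-28,0),(60,-28,0),(60,28,0)],(0,0,255))):
        q=((proj(d,C(L))-[x0,y0]+.5)*k-.5).round().astype(int);cv2.polylines(im,[q[:,None]],False,col,1)
    cv2.imwrite(f"pics/ov2_{n}_{tag}.png",im)
E
python3 tgtp.py; python3 ff.py; python3 ov2.py r 1.0
```

```text
tcp target [0.44148385 0.27551615 0.0266    ] [0.44165899 0.27565236 0.07620033] [ 0.7   0.36 -0.49  0.67 -0.59  1.48] t 24.4
shift/40mm [-0.004 -0.003  2.51 ] turn/8deg [-0.01   0.003  0.018]  rows: 2.5
shift/40mm [-0.004 -0.003  0.01 ] turn/8deg [-0.01   0.003  0.018]  rows: 0.0
shift/40mm [-0.004 -0.003 -1.24 ] turn/8deg [-0.01   0.003  0.018]  rows: 1.2
t 24.4 P [0.4417 0.2757 0.0762] gap 0.0556 F f,y,z [ 0.33 -0.88 -0.67] T f,y,z [ 0.344  0.512 -0.05 ]
```

View pics/ov2_side_r.png

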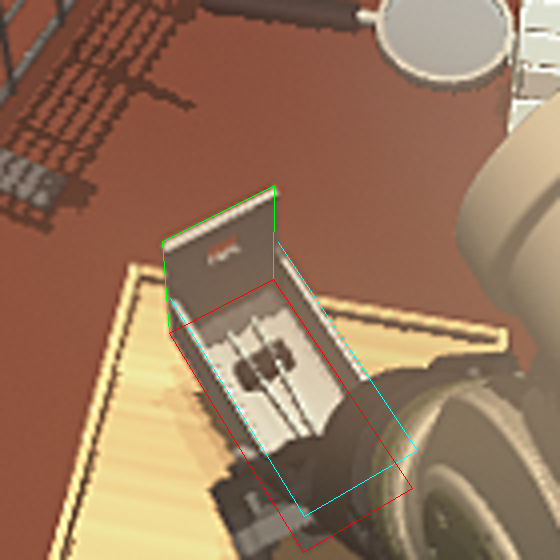

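View pics/ov2_top_r.png

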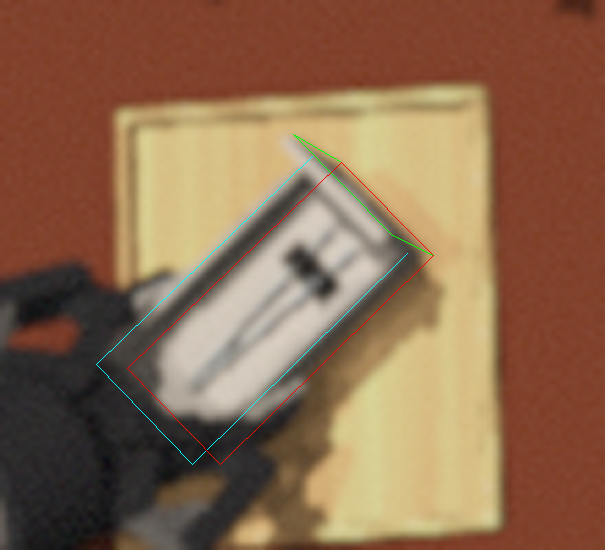

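move_arm:
  commands:
    - [[0,0,-0.3],[0,0,0],0]
    - [[0,0,-0.3],[0,0,0],0]
    - [[0,0,-0.25],[0,0,0],0]
    - [[0,0,-0.15],[0,0,0],0]
    - [[0,0,0],[0,0,0],0]

```text
clock: 25.0
tcp_pos: [0.4401, 0.2751, 0.0337]
orientation: [0.268, 0.367, 0.884, -0.112]
wrist_force: [-0.7, 0.3, -1.6]
finger_gap: 0.0554
```

move_arm:
  commands:
    - [[0,0,-0.05],[0,0,0],0]
    - [[0,0,-0.05],[0,0,0],0]
    - [[0,0,0],[0,0,0],0]
    - [[0,0,0],[0,0,0],0]

```text
clock: 25.4
tcp_pos: [0.4411, 0.2759, 0.0315]
orientation: [0.269, 0.367, 0.883, -0.111]
wrist_force: [-1.2, -0.5, -0.4]
finger_gap: 0.0555
```

```bash
python3 tgtp.py; python3 ff.py
```

```text
tcp target [0.44148385 0.27551615 0.0266    ] [0.44112842 0.27586979 0.03151902] [ 0.71  0.42 -0.53  0.57 -0.59  1.48] t 25.4
shift/40mm [ 0.009 -0.009  3.627] turn/8deg [-0.008 -0.002  0.012]  rows: 3.6
shift/40mm [ 0.009 -0.009  1.127] turn/8deg [-0.008 -0.002  0.012]  rows: 1.1
shift/40mm [ 0.009 -0.009 -0.123] turn/8deg [-0.008 -0.002  0.012]  rows: 0.1
t 25.4 P [0.4411 0.2759 0.0315] gap 0.0555 F f,y,z [-1.07 -0.7  -0.36] T f,y,z [0.334 0.558 0.006]
```

```bash
cat > fz.py <<'E'
from k import *
s,P,Q=cur();yt=np.array([np.sin(np.pi/4),np.cos(np.pi/4),0]);xt=np.array([np.cos(np.pi/4),-np.sin(np.pi/4),0])
print("t",round(s["clock"],1),"z",P[2].round(4),"Fz",s["wrist_force"][2].round(2),"Fx,y",(s["wrist_force"]@xt).round(2),(s["wrist_force"]@yt).round(2),"T roll,pitch",(s["ft_torque"]@xt).round(3),(s["ft_torque"]@yt).round(3))
E
python3 fz.py
```

```text
t 25.4 z 0.0315 Fz -0.36 Fx,y -0.52 -1.16 T roll,pitch -0.022 0.65
```

move_arm:
  commands:
    - [[0,0,-0.05],[0,0,0],0]
    - [[0,0,0],[0,0,0],0]
    - [[0,0,0],[0,0,0],0]

```text
clock: 25.7
tcp_pos: [0.4409, 0.2757, 0.0293]
orientation: [0.269, 0.367, 0.883, -0.111]
wrist_force: [0.1, 0.3, -0.6]
finger_gap: 0.0554
```

```bash
python3 fz.py
```

```text
t 25.7 z 0.0293 Fz -0.64 Fx,y -0.11 0.31 T roll,pitch -0.037 0.625
```

move_arm:
  commands:
    - [[0,0,-0.025],[0,0,0],0]
    - [[0,0,0],[0,0,0],0]
    - [[0,0,0],[0,0,0],0]

```text
clock: 26.0
tcp_pos: [0.441, 0.2757, 0.0283]
orientation: [0.269, 0.367, 0.883, -0.111]
wrist_force: [-0.7, 0.1, -1.0]
finger_gap: 0.0552
```

```bash
python3 fz.py
```

```text
t 26.0 z 0.0283 Fz -0.97 Fx,y -0.57 -0.37 T roll,pitch 0.005 0.614
```

move_arm:
  commands:
    - [[0,0,-0.025],[0,0,0],0]
    - [[0,0,0],[0,0,0],0]
    - [[0,0,0],[0,0,0],0]

```text
clock: 26.3
tcp_pos: [0.4409, 0.2757, 0.0272]
orientation: [0.269, 0.367, 0.883, -0.111]
wrist_force: [-0.1, -0.1, -0.3]
finger_gap: 0.0556
```

```bash
python3 fz.py
```

```text
t 26.3 z 0.0272 Fz -0.33 Fx,y 0.01 -0.15 T roll,pitch 0.007 0.642
```

move_arm:
  commands:
    - [[0,0,-0.025],[0,0,0],0]
    - [[0,0,0],[0,0,0],0]
    - [[0,0,0],[0,0,0],0]

```text
clock: 26.6
tcp_pos: [0.441, 0.2757, 0.0262]
orientation: [0.269, 0.367, 0.883, -0.111]
wrist_force: [-0.2, -0.4, -0.7]
finger_gap: 0.0551
```

```bash
python3 fz.py
```

```text
t 26.6 z 0.0262 Fz -0.74 Fx,y 0.11 -0.42 T roll,pitch -0.022 0.717
```

move_arm:
  commands:
    - [[0,0,-0.025],[0,0,0],0]
    - [[0,0,0],[0,0,0],0]
    - [[0,0,0],[0,0,0],0]

```text
clock: 26.9
tcp_pos: [0.441, 0.2757, 0.0252]
orientation: [0.269, 0.367, 0.883, -0.111]
wrist_force: [0.3, -0.3, -1.3]
finger_gap: 0.0559
```

```bash
python3 fz.py
```

```text
t 26.9 z 0.0252 Fz -1.3 Fx,y 0.42 -0.06 T roll,pitch 0.013 0.595
```

move_arm:
  commands:
    - [[0,0,-0.025],[0,0,0],0]
    - [[0,0,0],[0,0,0],0]
    - [[0,0,0],[0,0,0],0]

```text
clock: 27.2
tcp_pos: [0.4411, 0.2757, 0.0249]
orientation: [0.269, 0.367, 0.883, -0.111]
wrist_force: [-3.7, 0.6, 5.5]
finger_gap: 0.0556
```

```bash
python3 fz.py
```

```text
t 27.2 z 0.0249 Fz 5.48 Fx,y -3.05 -2.25 T roll,pitch -0.286 0.269
```

move_arm:
  commands:
    - [[0,0,0.008],[0,0,0],0]
    - [[0,0,0],[0,0,0],0]
    - [[0,0,0],[0,0,0],0]

```text
clock: 27.5
tcp_pos: [0.4411, 0.2758, 0.025]
orientation: [0.269, 0.367, 0.883, -0.111]
wrist_force: [-2.6, -0.3, 6.2]
finger_gap: 0.0558
```

```bash
python3 fz.py;python3 ov2.py s 1.0
```

```text
t 27.5 z 0.025 Fz 6.16 Fx,y -1.65 -2.07 T roll,pitch -0.191 0.122
```

View pics/ov2_side_s.png

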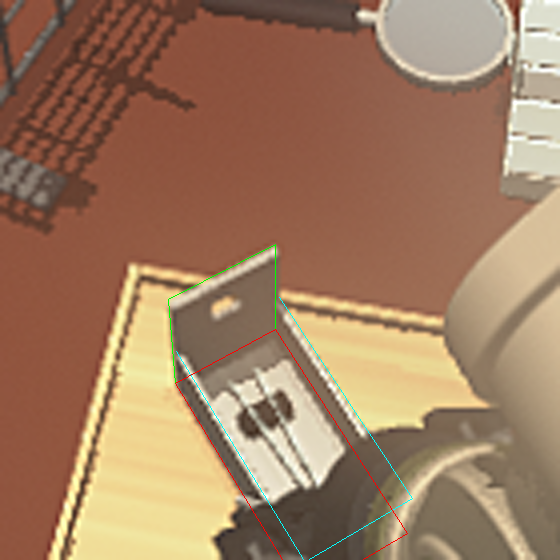

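View pics/ov2_top_s.png

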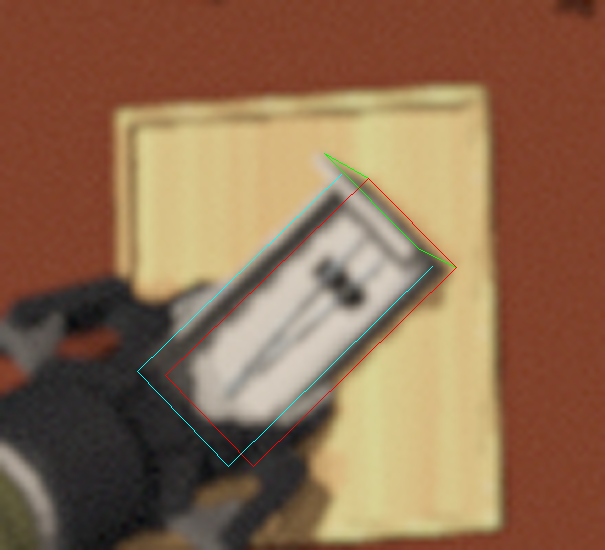

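move_arm:
  commands:
    - [[0,0,0.012],[0,0,0],0]
    - [[0,0,0],[0,0,0],0]
    - [[0,0,0],[0,0,0],0]

```text
clock: 27.9
tcp_pos: [0.4411, 0.2758, 0.025]
orientation: [0.269, 0.367, 0.883, -0.111]
wrist_force: [-0.7, -0.6, 0.0]
finger_gap: 0.0554
```

```bash
python3 fz.py
```

```text
t 27.9 z 0.025 Fz 0.02 Fx,y -0.09 -0.89 T roll,pitch -0.025 0.343
```

move_arm:
  commands:
    - [[0,0,0],[0,0,0],0.3]
    - [[0,0,0],[0,0,0],0.33]
    - [[0,0,0],[0,0,0],0.36]
    - [[0,0,0],[0,0,0],0.42]
    - [[0,0,0],[0,0,0],0.5]
  newtons: 20

```text
clock: 28.4
tcp_pos: [0.4409, 0.2757, 0.025]
orientation: [0.269, 0.367, 0.883, -0.111]
wrist_force: [-0.6, 0.7, -0.9]
finger_gap: 0.0638
```

move_arm:
  commands:
    - [[0,0,0],[0,0,0],0.7]
    - [[0,0,0],[0,0,0],0.85]
    - [[0,0,0],[0,0,0],0.85]
    - [[0,0,0],[0,0,0],0.85]

```text
clock: 28.8
tcp_pos: [0.441, 0.2757, 0.0251]
orientation: [0.269, 0.367, 0.883, -0.111]
wrist_force: [0.6, 0.3, 0.4]
finger_gap: 0.079
```

```bash
python3 fz.py;python3 ov2.py u 1.0; python3 -c "
from k import *
z=cur()[2].as_matrix()[:,2];print('back out 40mm units',(-z).round(3))"
```

```text
t 28.8 z 0.0251 Fz 0.4 Fx,y 0.19 0.6 T roll,pitch -0.047 0.497
back out 40mm units [-0.393  0.394  0.831]
```

View pics/ov2_top_u.png

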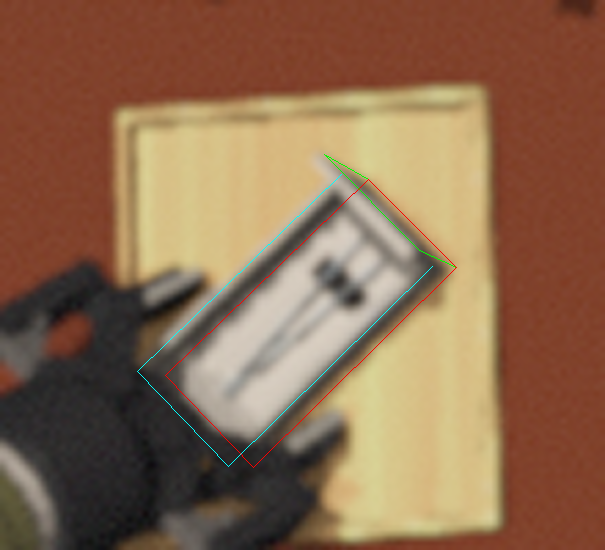

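View pics/ov2_side_u.png

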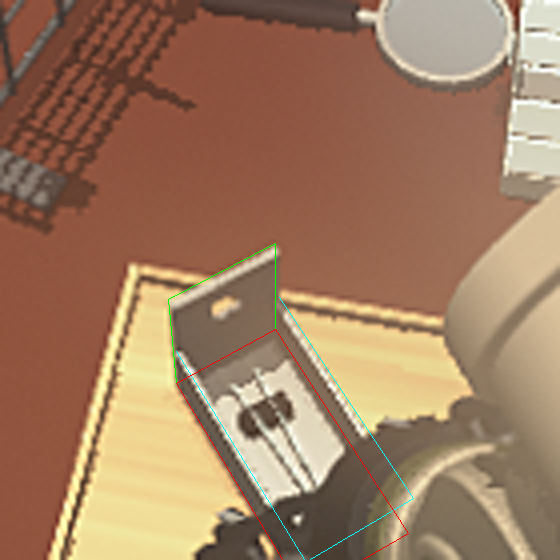

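Released, and the case did not move. I'll back out along the tool axis.

move_arm:
  commands:
    - [[-0.1,0.1,0.21],[0,0,0],0.9]
    - [[-0.2,0.2,0.42],[0,0,0],1]
    - [[-0.3,0.3,0.63],[0,0,0],1]
    - [[-0.35,0.35,0.75],[0,0,0],1]
    - [[-0.35,0.35,0.75],[0,0,0],1]

```text
clock: 29.4
tcp_pos: [0.3881, 0.3281, 0.1371]
orientation: [0.269, 0.367, 0.883, -0.111]
wrist_force: [0.5, 0.4, 0.1]
finger_gap: 0.0854
```

move_arm:
  commands:
    - [[-0.35,0.35,0.75],[0,0,0],1]
    - [[-0.35,0.35,0.75],[0,0,0],1]
    - [[-0.2,0.3,0.75],[0,0,0],1]
    - [[0,0.3,0.5],[0,0,0],1]
    - [[0,0,0],[0,0,0],1]

```text
clock: 29.9
tcp_pos: [0.3534, 0.3824, 0.2491]
orientation: [0.27, 0.367, 0.883, -0.108]
wrist_force: [-0.3, -0.5, -0.8]
finger_gap: 0.0851
```

move_arm:
  commands:
    - [[0,0,0],[0,0,0],1]
    - [[0,0,0],[0,0,0],1]
    - [[0,0,0],[0,0,0],1]

```text
clock: 30.2
tcp_pos: [0.3526, 0.3786, 0.2443]
orientation: [0.269, 0.367, 0.883, -0.113]
wrist_force: [0.1, 0.7, 0.3]
finger_gap: 0.0859
```

```bash
python3 fz.py; python3 -c "
from h import *
snap('w')
crop('top','w',150,230,260,330,5.5,'w2')
S=load('side','a')
import cv2
for n in('side','top'):
    a=cv2.imread(f'pics/{n}_a.png');b=cv2.imread(f'pics/{n}_w.png');d=(cv2.absdiff(a,b).max(2)>40).astype('uint8')*255
    cv2.imwrite(f'pics/diff_{n}.png',d)
"
```

```text
t 30.2 z 0.2443 Fz 0.33 Fx,y -0.39 0.55 T roll,pitch 0.004 0.469
```

View pics/side_w.png

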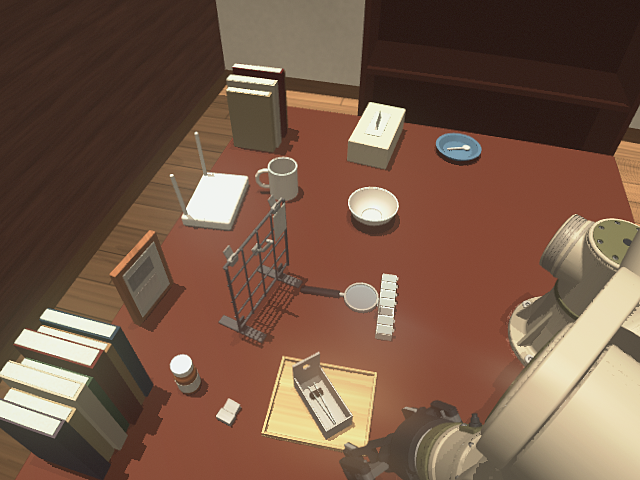

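View pics/w2.png

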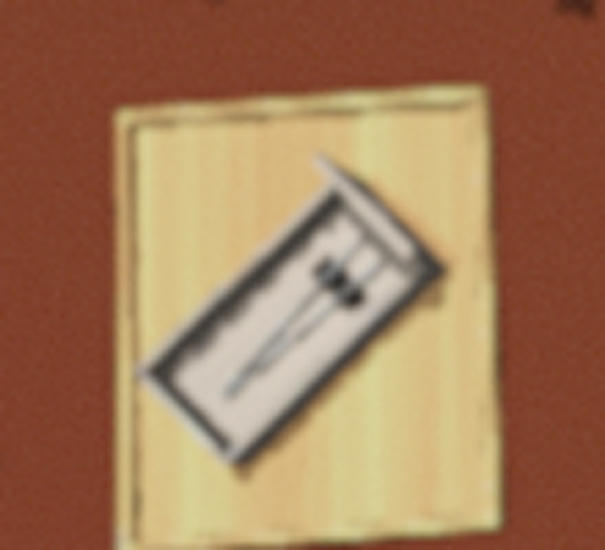

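View pics/diff_top.png

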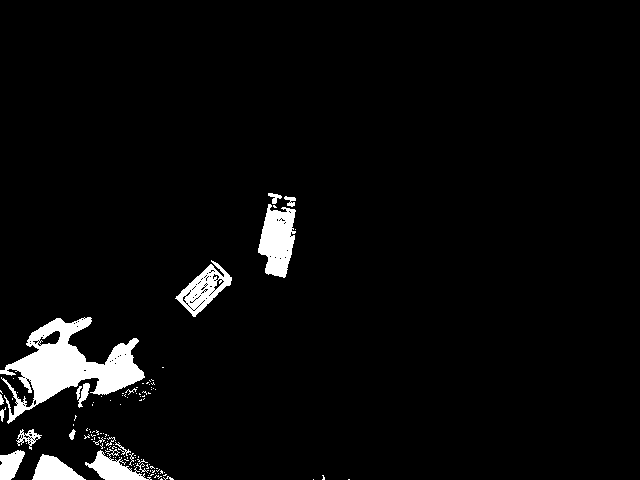

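```bash
python3 -c "
from workcell import job
print(job.hand_in())"
```

```text
the job is handed in; nothing more can be done
None
```

The tweezer case is off the hook and standing flat on its base in the wooden tray. I let go of it, backed the gripper clear, and handed the job in at about 30 s.

**Gripping:** my first, partial closing was off centre and swung the case front about 3 mm sideways. I moved the gripper back by that amount, and the pictures then matched the hanging pose to within about 0.7 mm before I closed fully.

**Unhooking:** I lifted the case, felt for the rod with light contacts, and tipped the front up to 45 degrees. I then drew it out along the hook with no contact I could detect. The strongest contact on the hook was about 3–4 N, under the 8 N limit.

**Setting down:** the case met the tray floor with a brief contact of about 7 N. I eased that to about zero before opening, and the case did not visibly move on release.

**Last checks:**
- The case lies inside the walls, about 13 mm from the nearest one by my estimate, and the gripper touches nothing.
- Comparing the first and last top pictures, only the case, its shadow and the robot changed; the hook is still on the grid.

**Disagreement:** the camera put the hook's upward rock at about 0.20–0.25 rad, while the contacts suggested about 0.13–0.16. I steered by the contacts and by looking through the slot, so the exact angle is uncertain.

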